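# Put the pebble samples away after the bench was bumped

### The arm

A 6-joint arm with a two-finger parallel gripper is mounted at the origin on the work surface. World frame = base frame: x ahead of the robot, y to its left, z up, the work surface at z = 0. Lengths are in m, angles in rad, forces in N, time in s.
With the tool pointing down it reaches from about 0.15 to 0.775 m from the base axis. Payload 6.1 kg.
Tool frame: the origin (TCP) lies at the very end of the fingers, on their centre line; the grasp point (between the pads) lies 19 mm behind it (manip.grip_point_offset is the distance from the TCP to the grasp point, in m); z points along the fingers, y is the line along which they close (so a half turn about z gives the same grasp; the last joint's range is limited). The gripper opens to 85 mm and grips with 20 to 120 N. Pads are 22 mm wide; open, the fingers measure 114 mm over their backs; the gripper's body (76 mm by 85 mm) begins 54 mm behind the grasp point. The pads swing forward as they close: fully open they stand 13 mm farther back than shut.
Start: joints at [1.301, 0.126, -0.04, 1.405, 0, 1.571], TCP at [0.14, 0.506, 0.231] pointing down, gripper open.
Joint ranges: [-2.72, 2.72], [-0.95, 1.95], [-1.27, 1.35], [-1.78, 2.02], [-1.46, 1.47], [-3.14, 3.14]. Speed limits (rad/s): [2.39, 2.39, 3.01, 3.14, 3.14, 3.14].

### API

Orientations are given as [roll, pitch, yaw] about the fixed x, y, z axes, in that order (R = Rz(yaw) Ry(pitch) Rx(roll)).
In Python, from plant import manip gives the robot as it stands.
- The arm moves only by the tool carry_out, never from a script. Its argument "series" is a list of rows, each an object of numbers: "x", "y", "z": the shift along the tool's x, y, z in cm; "twist": the turn about the tool's z in degrees; "fingers": the opening, from 0 (shut) to 1 (fully open). A call has 1 to 8 rows; each row is the pose to reach, as a shift and turn from the pose commanded when the call began, along the tool's axes at that moment; what a row does not reach only later rows make up. A row lasts 1/10 s, in which the tool goes at most 50 mm and 8.59 degrees, less where a joint would pass 70% of its speed; a pose out of reach is approached as far as the arm can. A call with a gripper value outside its range is refused whole. The fingers move at their own pace and stop on an object; "force" is the grip in N (left out, the last holds). Time passes only in rows, so rows that repeat a pose let the fingers close. It gives the time, the measured TCP pose, the force, the opening and the grip force at its end, in the units of the state.
- manip.sense(): the state, without advancing time (a new reading comes with each control period).
- manip.camera(name): name is "scene" or "top" or "wrist"; returns a dict with "img" (400x640x3 uint8, red, green, blue), "range_z" (400x640 float32, m along the optical axis (not along the pixel's ray), 0 where there is no reading), "fov_y" (degrees; the focal length in pixels is half the picture's height over the tangent of half this angle, whatever the lens; pixels are square), "cx", "cy" (the principal point, pixels), "rvec" (rotation vector, rad) and "tvec" (3), from world to camera coordinates, as OpenCV has them. Camera axes: x right, y down, z forward; pixel columns grow to the right and rows downward; lengths in m; the calibration is good to about 2 mm. A picture is of the moment at which its call begins.
- manip.sign_off(): hands the job in; it is judged then, once.
The state is a dict: "clock": time; "joints": joint angles; "dq": joint speeds; "joint_efforts": joint torques, N m; "position": TCP position; "orientation": TCP orientation; "ft_force": force on the tool from outside, world axes, zero at the start; "ft_torque": the same for the moment, N m; "finger_gap": finger opening in m; "finger_force": force on a finger pad.
Only numpy, scipy, OpenCV 4.12 (cv2) and the standard library are available. Lean on these libraries where they do the work, as an engineer would, in place of code of your own. Each camera call takes 0.05 s, during which the arm holds its last target. There are 200 camera calls.

### The job

Someone bumped the microscope bench and the empty sample jars fell over. Stand every fallen jar upright on the bench, empty the pebbles of each coloured cup into the jar with the band of the same colour (jars without a band stay empty), and put both emptied cups into the grey wash-up tub. Do not knock the wash bottle over.

Things in the scene. Friction and masses are not known exactly. Their poses are not given: they have to be found in the camera images.
- jar_orange: Open straight-sided white plastic jar, with an orange band on its lower half and orange lip: 66 mm outside diameter, 90 mm high, wall 3 mm, floor 4 mm, 65 to 105 g, no lid. Lies on its side at the start (axis 33 mm up). Origin: middle of its axis, 45 mm from underside and mouth; z runs from underside to mouth (up when it stands).
- jar_blue: Open straight-sided white plastic jar, with a blue band on its lower half and blue lip: 66 mm outside diameter, 90 mm high, wall 3 mm, floor 4 mm, 65 to 105 g, no lid. Lies on its side at the start (axis 33 mm up). Origin: middle of its axis, 45 mm from underside and mouth; z runs from underside to mouth (up when it stands).
- jar_plain1: Open straight-sided white plastic jar, all white, without a colour band (a spare, which stays empty; absent, None, in some starts): 66 mm outside diameter, 90 mm high, wall 3 mm, floor 4 mm, 65 to 105 g, no lid. Lies on its side at the start (axis 33 mm up). Origin: middle of its axis, 45 mm from underside and mouth; z runs from underside to mouth (up when it stands).
- jar_plain2: Open straight-sided white plastic jar, all white, without a colour band (a spare, which stays empty; absent, None, in some starts): 66 mm outside diameter, 90 mm high, wall 3 mm, floor 4 mm, 65 to 105 g, no lid. Lies on its side at the start (axis 33 mm up). Origin: middle of its axis, 45 mm from underside and mouth; z runs from underside to mouth (up when it stands).
- cup_orange: Orange plastic cup, outside diameter 51 mm at the foot and 58 mm at the mouth, 70 mm high, wall 2.5 mm, floor 3 mm, 40 g (its thin 61 mm top lip is only seen, not felt). Stands on the bench at the start with one to four white quartz pebbles in it. Origin: centre of its underside; z points to its mouth.
- cup_orange_middle (a point): Middle of the orange cup, on its axis 35 mm above its underside.
- cup_blue: Blue plastic cup, outside diameter 51 mm at the foot and 58 mm at the mouth, 70 mm high, wall 2.5 mm, floor 3 mm, 40 g (its thin 61 mm top lip is only seen, not felt). Stands on the bench at the start with one to four reddish sandstone pebbles in it. Origin: centre of its underside; z points to its mouth.
- cup_blue_middle (a point): Middle of the blue cup, on its axis 35 mm above its underside.
- pebble_orange1: Rounded white quartz pebble, 20 mm long and 15 mm thick, 10 g, in the orange cup at the start, always there. Origin: its centre; x runs along its length.
- pebble_orange2: Rounded white quartz pebble, 20 mm long and 15 mm thick, 10 g, in the orange cup at the start; absent (None) in some starts. Origin: its centre; x runs along its length.
- pebble_orange3: Rounded white quartz pebble, 20 mm long and 15 mm thick, 10 g, in the orange cup at the start; absent (None) in some starts. Origin: its centre; x runs along its length.
- pebble_orange4: Rounded white quartz pebble, 20 mm long and 15 mm thick, 10 g, in the orange cup at the start; absent (None) in some starts. Origin: its centre; x runs along its length.
- pebble_blue1: Rounded reddish sandstone pebble, 20 mm long and 15 mm thick, 10 g, in the blue cup at the start, always there. Origin: its centre; x runs along its length.
- pebble_blue2: Rounded reddish sandstone pebble, 20 mm long and 15 mm thick, 10 g, in the blue cup at the start; absent (None) in some starts. Origin: its centre; x runs along its length.
- pebble_blue3: Rounded reddish sandstone pebble, 20 mm long and 15 mm thick, 10 g, in the blue cup at the start; absent (None) in some starts. Origin: its centre; x runs along its length.
- pebble_blue4: Rounded reddish sandstone pebble, 20 mm long and 15 mm thick, 10 g, in the blue cup at the start; absent (None) in some starts. Origin: its centre; x runs along its length.
- tub: Grey plastic wash-up tub, open at the top, fixed to the bench: 260 mm (its x) by 200 mm (its y) outside, 60 mm high, walls and floor 4 mm. Origin: centre of its underside on the bench, z up. Other fixed things: four jar caps 17 mm high lying behind it, equipment up to 160 mm high along the bench's far edge (x beyond 0.85 m), a microscope beyond its right side.
- wash_bottle: White wash bottle with a red cap and bent spout, standing loose on the bench: 64 mm across, 190 mm high with the spout, 250 g. Not part of the job. Origin: centre of its underside, z up. Near the robot lie a fixed petri dish and a loose marker; neither is part of the job.
Not all that is in view belongs to the job. What is shaped like the cup_blue but yellow is not meant. Leave any black look-alike of the jar_orange alone.

How it is judged:
By the outcome, as a careful person would: the job done as asked, in the order asked, and still so for the second after the job is handed in, with the robot touching nothing.
Of jar_plain1, jar_plain2 only 1 to 2 are there at a start; the rules pass over those that are not, and their reading is None.
Of pebble_orange2, pebble_orange3, pebble_orange4, pebble_blue2, pebble_blue3, pebble_blue4 only 3 to 6 are there at a start; the rules pass over those that are not, and their reading is None.
At some moment in a run one of jar_orange, jar_blue, jar_plain1, jar_plain2, cup_orange, cup_blue may be knocked a few centimetres aside while the robot is not near it.
It also fails if it takes over 200 s, if anything falls off the work surface, if the arm or the gripper's body presses on something with over 40 N, if the wrist force passes 120 N, or if a joint passes its speed limit or range.

## Working session

There is one attempt and no reset: what is moved stays moved. The work goes in short steps, Python scripts to look and compute and a tool call to move; the robot and the scene stay as the last step left them, time stands still between calls to the robot, and variables do not carry over. Pictures are saved under pics/ and viewed, at most 14 in all, crops included, and the job is handed in when it is done.

Besides the shell and the picture viewer there is one more tool, called after ">>>" as name(argument=value, ...), one argument or row to a line, values as JSON. carry_out: Moves the arm, as the interface text tells. Its arguments: {"type":"object","properties":{"series":{"type":"array"},"force":{"type":"number"}},"required":["series"]}

```bash
ls; mkdir -p pics; cat > h.py <<'E'
import numpy as np, cv2
from plant import manip
def cam(n):
    c=manip.camera(n); c['f']=200/np.tan(np.radians(c['fov_y'])/2)
    c['R']=cv2.Rodrigues(np.array(c['rvec'],float))[0]; c['t']=np.array(c['tvec'],float).ravel(); return c
def cloud(c):
    v,u=np.mgrid[0:400,0:640]; z=c['range_z']
    P=np.stack([(u-c['cx'])/c['f']*z,(v-c['cy'])/c['f']*z,z],-1)
    W=(P-c['t'])@c['R']; W[z==0]=np.nan; return W
def save(n,img,box=None,s=1):
    if box: img=img[box[1]:box[3],box[0]:box[2]]
    img=cv2.resize(img,None,fx=s,fy=s,interpolation=cv2.INTER_CUBIC)
    cv2.imwrite('pics/'+n+'.png',img[...,::-1])
E
python3 - <<'E'
from h import *
print([a for a in dir(manip) if a[0]!='_'], manip.grip_point_offset); print(manip.sense())
for n in ('scene','top'):
    c=cam(n); save(n+'0',c['img'],s=1.25); np.save(n+'0.npy',cloud(c)); print(n,-c['R'].T@c['t'],c['fov_y'])
E
```

```text
pics
['MotionError', 'camera', 'grip_point_offset', 'sense', 'sign_off'] 0.0187
{'clock': 0.0, 'joints': array([ 1.30101203e+00,  1.26413148e-01, -4.06438046e-02,  1.40539339e+00,
       -2.41571240e-05,  1.57079692e+00]), 'dq': array([ 0.0005009 , -0.00062546,  0.00075062,  0.00112377, -0.0015852 ,
       -0.00060423]), 'joint_efforts': array([ 4.28251460e-04, -4.35910499e+01,  3.52925098e+01,  1.71877648e-02,
        1.29096793e-04,  1.57333807e-05]), 'position': array([0.13982031, 0.50560504, 0.2304947 ]), 'orientation': array([-3.13993864e+00,  2.41580773e-05,  2.87180780e+00]), 'ft_force': array([-1.1672338 , -0.16934217, -0.05708134]), 'ft_torque': array([ 0.00282886,  0.02307625, -0.04952148]), 'finger_force': 0.0, 'finger_gap': 0.08529238767999923}
scene [ 1.18750092 -0.38514595  1.1901932 ] 48.48648542919576
top [0.47141165 0.00689327 1.17731333] 53.174449943490536
```

View pics/top0.png

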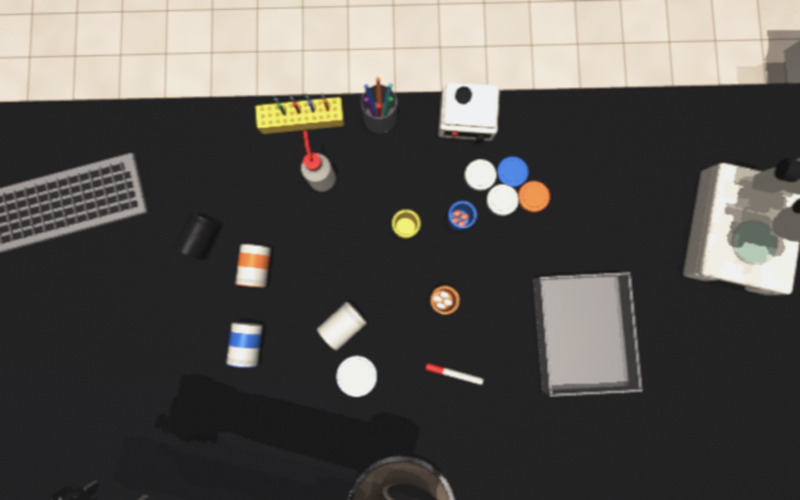

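View pics/scene0.png

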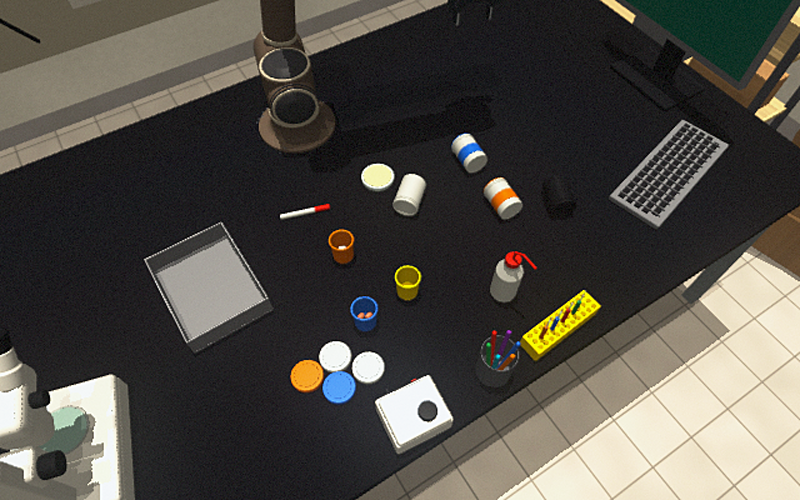

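```bash
python3 - <<'E'
from h import *
W=np.load('top0.npy')
img=cv2.imread('pics/top0.png'); 
small=cv2.resize(img,(640,400))
z=W[...,2]
m=((z>0.012)&(z<0.3)).astype(np.uint8)
m=cv2.morphologyEx(m,cv2.MORPH_OPEN,np.ones((3,3)))
n,l,s,_=cv2.connectedComponentsWithStats(m)
for i in range(1,n):
    if s[i,4]<150: continue
    P=W[l==i]; xy=P[:,:2]; c=xy.mean(0); e,v=np.linalg.eigh(np.cov(xy.T))
    print(s[i],c.round(4),'axis deg',np.degrees(np.arctan2(v[1,1],v[0,1])).round(1),(np.sqrt(e*12)).round(3),'zmax',np.nanpercentile(P[:,2],97).round(3),'xmin/max',xy.min(0).round(3),xy.max(0).round(3))
c=cam('top')
for k,b in (('a',(170,180,310,310)),):
    im=c['img']; save('crop',im,b,5.5)
E
```

```text
[289  62  28  43 858] [0.9171 0.0318] axis deg -176.7 [0.071 0.09 ] zmax 0.148 xmin/max [ 0.881 -0.006] [0.961 0.071]
[ 351   66   48   47 1962] [ 0.9064 -0.1735] axis deg 77.4 [0.117 0.129] zmax 0.09 xmin/max [ 0.845 -0.246] [ 0.975 -0.108]
[ 204   78   70   28 1475] [0.9154 0.2204] axis deg 94.5 [0.056 0.201] zmax 0.095 xmin/max [0.886 0.121] [0.957 0.324]
[241 121  26  31 597] [0.762  0.1683] axis deg 120.8 [0.047 0.056] zmax 0.168 xmin/max [0.741 0.143] [0.803 0.204]
[   0  123  116   78 5565] [0.7265 0.7691] axis deg 105.8 [0.148 0.337] zmax 0.025 xmin/max [0.614 0.592] [0.84  0.938]
[390 126  32  46 868] [ 0.7416 -0.2664] axis deg 157.5 [0.061 0.141] zmax 0.02 xmin/max [ 0.674 -0.315] [ 0.81  -0.219]
[ 548  127   92  109 8021] [ 0.6202 -0.7666] axis deg -175.8 [0.179 0.26 ] zmax 0.237 xmin/max [ 0.473 -0.9  ] [ 0.771 -0.667]
[373 128  23  23 416] [ 0.7705 -0.2041] axis deg 135.6 [0.06  0.061] zmax 0.021 xmin/max [ 0.738 -0.238] [ 0.806 -0.172]
[415 145  24  24 388] [ 0.7158 -0.3276] axis deg 146.0 [0.054 0.064] zmax 0.02 xmin/max [ 0.681 -0.363] [ 0.751 -0.294]
[360 161  20  18
[... 217 characters left out ...]
[189 196  26  34 759] [0.5618 0.3236] axis deg 173.8 [0.063 0.09 ] zmax 0.067 xmin/max [0.515 0.293] [0.61  0.365]
[ 428  218   85   99 1719] [ 0.3727 -0.4389] axis deg 105.6 [0.287 0.314] zmax 0.062 xmin/max [ 0.263 -0.527] [ 0.528 -0.319]
[255 242  37  38 749] [0.4226 0.1264] axis deg 133.8 [0.064 0.09 ] zmax 0.067 xmin/max [0.371 0.075] [0.474 0.175]
[181 258  28  36 826] [0.3865 0.342 ] axis deg 174.5 [0.063 0.094] zmax 0.067 xmin/max [0.337 0.311] [0.435 0.383]
[294 378  55  22 801] [0.0858 0.0006] axis deg 96.7 [0.062 0.124] zmax 0.179 xmin/max [ 0.039 -0.076] [0.109 0.074]
[ 52 385  26  15 174] [0.1595 0.554 ] axis deg 81.1 [0.021 0.025] zmax 0.298 xmin/max [0.144 0.544] [0.169 0.571]
```

View pics/crop.png

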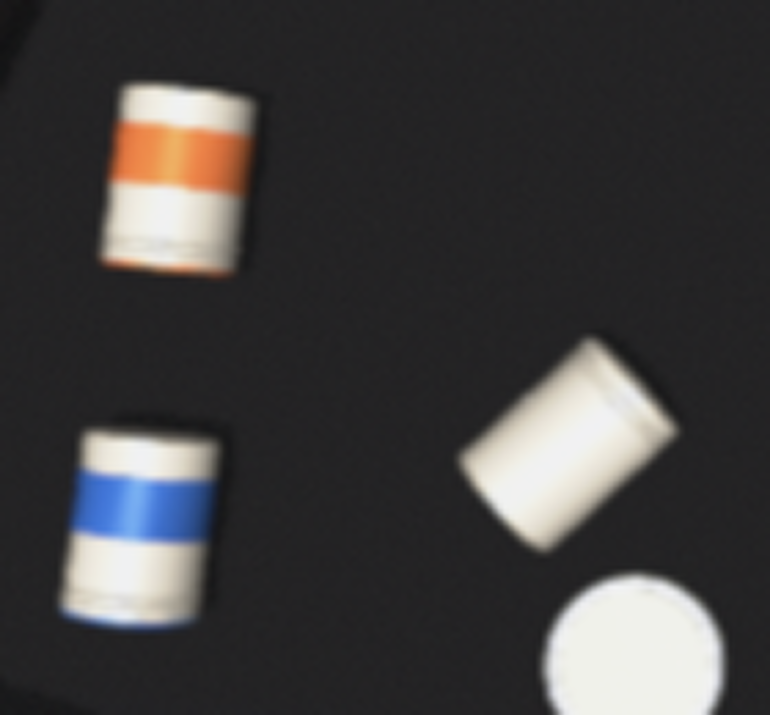

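```bash
cat >> h.py <<'E'
def jar(W,c0,ang):
    a=np.array([np.cos(np.radians(ang)),np.sin(np.radians(ang))])
    P=W.reshape(-1,3); P=P[np.isfinite(P[:,0])]; P=P[(np.hypot(*(P[:,:2]-c0).T)<.065)]
    T=P[P[:,2]>.055]; q=T[:,:2]-T[:,:2].mean(0); e,v=np.linalg.eigh(np.cov(q.T)); d=v[:,1]; d=d if d@a>0 else -d
    n=np.array([-d[1],d[0]]); s=T[:,:2]@d; L=np.percentile(s,[1,99])
    return d*L.mean()+n*np.median(T[:,:2]@n), np.degrees(np.arctan2(d[1],d[0])), L[1]-L[0]
def go(p,yaw=None,note=''):
    s=manip.sense(); R=cv2.Rodrigues(np.zeros(3))[0]; y=s['orientation'][2]
    R=np.array([[np.cos(y),np.sin(y),0],[np.sin(y),-np.cos(y),0],[0,0,-1]])
    d=R.T@(np.array(p)-s['position'])*100
    tw=0 if yaw is None else -((np.degrees(yaw-y)+90)%180-90)
    print(note,'shift cm',d.round(2),'twist',round(tw,1),'j6',s['joints'][5].round(2))
E
python3 - <<'E'
from h import *
W=np.load('top0.npy')
for n,c,a in (('o',(.562,.324),173.8),('b',(.387,.342),174.5),('p',(.423,.126),-46)):
    c,a,L=jar(W,np.array(c),a); m=np.array([np.cos(np.radians(a)),np.sin(np.radians(a))]); g=c+.03*m
    print(n,c.round(4),a.round(1),L.round(3),'grasp',g.round(4),'standing',(c-.078*m).round(3))
    go([*g,.12],np.radians(a),n); 
E
```

```text
o [0.5624 0.3271] 172.8 0.088 grasp [0.5326 0.3309] standing [0.64  0.317]
o shift cm [-42.52  -6.38  11.07] twist -8.3 j6 1.57
b [0.3856 0.3463] 173.0 0.09 grasp [0.3558 0.35  ] standing [0.463 0.337]
b shift cm [-24.97  -9.25  11.07] twist -8.4 j6 1.57
p [0.4231 0.1276] -49.2 0.087 grasp [0.4427 0.1048] standing [0.372 0.187]
p shift cm [-39.88 -30.56  11.07] twist 33.8 j6 1.57
```

>>> carry_out(
  series=[
    {"x": -42.5,"y": -6.4,"z": 8,"twist": -8.3,"fingers": 1},
    {"x": -42.5,"y": -6.4,"z": 8,"twist": -8.3,"fingers": 1},
    {"x": -42.5,"y": -6.4,"z": 8,"twist": -8.3,"fingers": 1},
    {"x": -42.5,"y": -6.4,"z": 8,"twist": -8.3,"fingers": 1},
    {"x": -42.5,"y": -6.4,"z": 8,"twist": -8.3,"fingers": 1},
    {"x": -42.5,"y": -6.4,"z": 8,"twist": -8.3,"fingers": 1},
    {"x": -42.5,"y": -6.4,"z": 8,"twist": -8.3,"fingers": 1},
    {"x": -42.5,"y": -6.4,"z": 8,"twist": -8.3,"fingers": 1},
  ],
  force=20,
)

```text
clock: 0.95
position: [0.4972, 0.3462, 0.1582]
orientation: [-3.142, -0.0, 3.016]
ft_force: [-0.6, 0.7, 0.1]
finger_gap: 0.0858
finger_force: 0.0
```

```bash
python3 - <<'E'
from h import *
s=manip.sense();print(s['clock'],s['position'],s['orientation'])
go([.5326,.3309,.010],np.radians(172.8))
E
```

```text
0.95 [0.49723284 0.34621351 0.15818712] [-3.14150480e+00 -3.36598194e-04  3.01649334e+00]
 shift cm [-3.7  -1.08 14.82] twist 0.0 j6 0.73
```

>>> carry_out(
  series=[
    {"x": -3.7,"y": -1.1,"z": 4},
    {"x": -3.7,"y": -1.1,"z": 9},
    {"x": -3.7,"y": -1.1,"z": 13},
    {"x": -3.7,"y": -1.1,"z": 14.8},
    {"x": -3.7,"y": -1.1,"z": 14.8,"fingers": 0},
    {"x": -3.7,"y": -1.1,"z": 14.8,"fingers": 0},
    {"x": -3.7,"y": -1.1,"z": 14.8,"fingers": 0},
    {"x": -3.7,"y": -1.1,"z": 14.8,"fingers": 0},
  ],
  force=20,
)

```text
invalid input at $.series[0]: expected keys x, y, z, twist, fingers
```

```bash
python3 - <<'E'
from h import *
s=manip.sense();print(s)
import numpy as np
# arc offsets: corner at (-75,-h) behind grasp
for t in np.radians(np.arange(0,91,6)):
    x,z=.075,.033
    print(np.degrees(t).round(), 'along mouth cm',((np.cos(t)*x-np.sin(t)*z-x)*100).round(2),'up',((np.sin(t)*x+np.cos(t)*z-z)*100).round(2))
E
```

```text
{'clock': 0.95, 'joints': array([6.08147227e-01, 2.87402424e-01, 6.38281422e-04, 1.28434108e+00,
       1.60005564e-04, 7.33246504e-01]), 'dq': array([-0.71672771,  0.47718849,  0.4220369 , -0.05872072,  0.00319507,
       -0.71550476]), 'joint_efforts': array([  2.40453243, -57.54826427,  32.53604293,   0.52452028,
        -0.14762906,   0.72406042]), 'position': array([0.49723284, 0.34621351, 0.15818712]), 'orientation': array([-3.14150480e+00, -3.36598194e-04,  3.01649334e+00]), 'ft_force': array([-0.64924648,  0.66571037,  0.07564396]), 'ft_torque': array([ 0.0890866 , -0.0334295 , -0.00512209]), 'finger_force': 0.0, 'finger_gap': 0.08580453767731391}
0.0 along mouth cm 0.0 up 0.0
6.0 along mouth cm -0.39 up 0.77
12.0 along mouth cm -0.85 up 1.49
18.0 along mouth cm -1.39 up 2.16
24.0 along mouth cm -1.99 up 2.77
30.0 along mouth cm -2.65 up 3.31
36.0 along mouth cm -3.37 up 3.78
42.0 along mouth cm -4.13 up 4.17
48.0 along mouth cm -4.93 up 4.48
54.0 along mouth cm -5.76 up 4.71
60.0 along mouth cm -6.61 up 4.85
66.0 along mouth cm -7.46 up 4.89
72.0 along mouth cm -8.32 up 4.85
78.0 along mouth cm -9.17 up 4.72
84.0 along mouth cm -10.0 up 4.5
90.0 along mouth cm -10.8 up 4.2
```

>>> carry_out(
  series=[
    {"x": 0,"y": 0,"z": 1,"twist": 0,"fingers": 1},
    {"x": 0,"y": 0,"z": 1,"twist": 0,"fingers": 1},
    {"x": 0,"y": 0,"z": 1,"twist": 0,"fingers": 1},
  ],
)

```text
clock: 1.25
position: [0.4948, 0.3475, 0.1485]
orientation: [-3.141, -0.001, 3.017]
ft_force: [-0.9, -0.2, -0.4]
finger_gap: 0.0852
finger_force: 0.0
```

```bash
python3 - <<'E'
from h import *
s=manip.sense();print(s['clock'],s['position'],s['orientation'])
go([.5326,.3309,.010],np.radians(172.8))
E
```

```text
1.25 [0.49480939 0.34751595 0.14854422] [-3.14091424e+00 -1.19244803e-03  3.01708103e+00]
 shift cm [-3.96 -1.18 13.85] twist 0.1 j6 0.74
```

>>> carry_out(
  series=[
    {"x": -4,"y": -1.2,"z": 4,"twist": 0,"fingers": 1},
    {"x": -4,"y": -1.2,"z": 8,"twist": 0,"fingers": 1},
    {"x": -4,"y": -1.2,"z": 12,"twist": 0,"fingers": 1},
    {"x": -4,"y": -1.2,"z": 13.8,"twist": 0,"fingers": 1},
    {"x": -4,"y": -1.2,"z": 13.8,"twist": 0,"fingers": 0},
    {"x": -4,"y": -1.2,"z": 13.8,"twist": 0,"fingers": 0},
    {"x": -4,"y": -1.2,"z": 13.8,"twist": 0,"fingers": 0},
    {"x": -4,"y": -1.2,"z": 13.8,"twist": 0,"fingers": 0},
  ],
  force=20,
)

```text
clock: 2.05
position: [0.5346, 0.3316, 0.0129]
orientation: [3.14, 0.002, 3.017]
ft_force: [-0.4, 1.4, -1.1]
finger_gap: 0.0665
finger_force: 22.7
```

```bash
python3 - <<'E'
from h import *
s=manip.sense();print(s['clock'],s['position'],s['orientation'],s['finger_gap'],s['finger_force'],s['ft_force'])
c=cam('wrist'); save('wrist1',c['img']); print(-c['R'].T@c['t'], c['R'][2])
E
```

```text
2.05 [0.53462524 0.33156409 0.01288569] [3.13958893e+00 2.48132793e-03 3.01729023e+00] 0.06645689697919788 22.718100138008595 [-0.37911336  1.42418456 -1.09443583]
[0.45111963 0.34077624 0.15388433] [ 0.32431089 -0.03944058 -0.94512797]
```

View pics/wrist1.png

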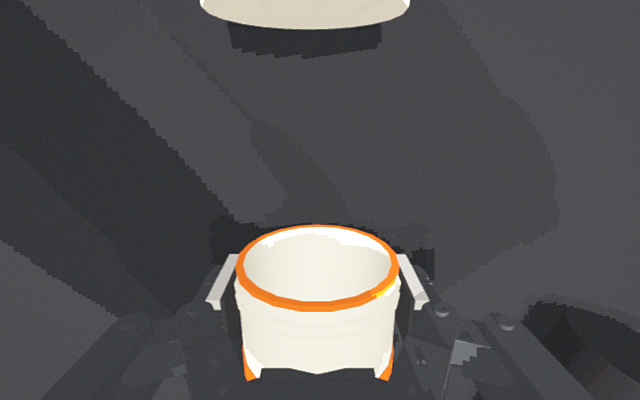

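>>> carry_out(
  series=[
    {"x": -0.4,"y": 0,"z": -0.7,"twist": 0,"fingers": 0},
    {"x": -0.9,"y": 0,"z": -1.4,"twist": 0,"fingers": 0},
    {"x": -1.4,"y": 0,"z": -2.1,"twist": 0,"fingers": 0},
    {"x": -2.0,"y": 0,"z": -2.7,"twist": 0,"fingers": 0},
    {"x": -2.7,"y": 0,"z": -3.2,"twist": 0,"fingers": 0},
    {"x": -3.4,"y": 0,"z": -3.7,"twist": 0,"fingers": 0},
    {"x": -4.1,"y": 0,"z": -4.1,"twist": 0,"fingers": 0},
    {"x": -4.1,"y": 0,"z": -4.1,"twist": 0,"fingers": 0},
  ],
)

```text
clock: 2.9
position: [0.5759, 0.3254, 0.0524]
orientation: [3.141, 0.001, 3.016]
ft_force: [0.7, 0.4, -0.7]
finger_gap: 0.0664
finger_force: 22.7
```

```bash
python3 - <<'E'
from h import *
s=manip.sense();print(s['clock'],s['position'],s['orientation'],s['finger_gap'],s['finger_force'],s['ft_force'],s['ft_torque'])
c=cam('wrist'); save('wrist2',c['img'])
E
```

```text
2.9 [0.57591992 0.32544648 0.05235597] [3.14092726e+00 1.13888888e-03 3.01590542e+00] 0.06637607845093722 22.723121792078018 [ 0.65190503  0.35971337 -0.66854688] [ 0.04457812  0.05907174 -0.01769556]
```

View pics/wrist2.png

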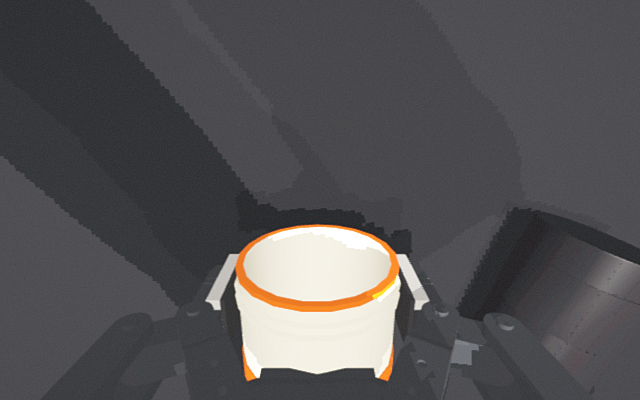

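>>> carry_out(
  series=[
    {"x": 0,"y": 0,"z": -0.8,"twist": 0,"fingers": 0.7},
    {"x": 0,"y": 0,"z": -0.8,"twist": 0,"fingers": 0.76},
    {"x": 0,"y": 0,"z": -0.8,"twist": 0,"fingers": 0.76},
  ],
)

```text
clock: 3.25
position: [0.5744, 0.3257, 0.0602]
orientation: [3.141, 0.0, 3.017]
ft_force: [0.4, 0.1, -1.0]
finger_gap: 0.0663
finger_force: 22.7
```

>>> carry_out(
  series=[
    {"x": 0,"y": 0,"z": -0.8,"twist": 0,"fingers": 0.77},
    {"x": 0,"y": 0,"z": -0.8,"twist": 0,"fingers": 0.77},
  ],
)

```text
clock: 3.45
position: [0.5749, 0.3258, 0.0691]
orientation: [3.141, 0.001, 3.017]
ft_force: [-0.8, -0.5, -0.7]
finger_gap: 0.0664
finger_force: 22.7
```

>>> carry_out(
  series=[
    {"x": 0,"y": 0,"z": 0,"twist": 0,"fingers": 0.775},
    {"x": 0,"y": 0,"z": 0,"twist": 0,"fingers": 0.775},
  ],
)

```text
clock: 3.65
position: [0.5744, 0.3255, 0.0678]
orientation: [3.142, 0.0, 3.017]
ft_force: [-0.3, 0.5, -1.3]
finger_gap: 0.066
finger_force: 22.7
```

>>> carry_out(
  series=[
    {"x": 0,"y": 0,"z": 0,"twist": 0,"fingers": 0.778},
    {"x": 0,"y": 0,"z": 0,"twist": 0,"fingers": 0.778},
  ],
)

```text
clock: 3.85
position: [0.5744, 0.3254, 0.0676]
orientation: [-3.141, -0.0, 3.017]
ft_force: [-2.2, 0.1, -0.5]
finger_gap: 0.0664
finger_force: 22.1
```

>>> carry_out(
  series=[
    {"x": 0,"y": 0,"z": 0,"twist": 0,"fingers": 0.78},
    {"x": 0,"y": 0,"z": 0,"twist": 0,"fingers": 0.78},
  ],
)

```text
clock: 4.05
position: [0.5745, 0.3254, 0.0677]
orientation: [-3.142, -0.0, 3.017]
ft_force: [0.2, 0.4, -1.2]
finger_gap: 0.067
finger_force: 17.5
```

>>> carry_out(
  series=[
    {"x": 0,"y": 0,"z": 0,"twist": 0,"fingers": 0.782},
    {"x": 0,"y": 0,"z": 0,"twist": 0,"fingers": 0.782},
  ],
)

```text
clock: 4.25
position: [0.5745, 0.3255, 0.0678]
orientation: [-3.142, -0.0, 3.017]
ft_force: [0.2, -0.0, -1.1]
finger_gap: 0.0666
finger_force: 13.3
```

>>> carry_out(
  series=[
    {"x": 0,"y": 0,"z": 0,"twist": 0,"fingers": 0.784},
    {"x": 0,"y": 0,"z": 0,"twist": 0,"fingers": 0.785},
    {"x": 0,"y": 0,"z": 0,"twist": 0,"fingers": 0.785},
  ],
)

```text
clock: 4.55
position: [0.5745, 0.3255, 0.0678]
orientation: [-3.142, 0.0, 3.017]
ft_force: [0.3, -0.4, -0.1]
finger_gap: 0.0671
finger_force: 7.6
```

>>> carry_out(
  series=[
    {"x": 0,"y": 0,"z": 0,"twist": 0,"fingers": 0.786},
    {"x": 0,"y": 0,"z": 0,"twist": 0,"fingers": 0.786},
    {"x": 0,"y": 0,"z": 0,"twist": 0,"fingers": 0.786},
  ],
)

```text
clock: 4.85
position: [0.5745, 0.3255, 0.0678]
orientation: [-3.142, -0.0, 3.017]
ft_force: [0.3, 0.8, -1.8]
finger_gap: 0.0669
finger_force: 5.9
```

```bash
python3 - <<'E'
from h import *
c=cam('wrist'); save('wrist3',c['img'])
E
```

```text
(no output)
```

View pics/wrist3.png

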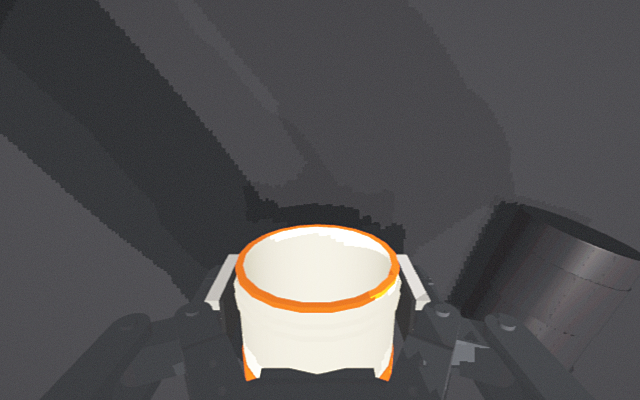

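```bash
cat >> h.py <<'E'
def lip(col):
    c=cam('wrist'); W=cloud(c); h=cv2.cvtColor(c['img'],cv2.COLOR_RGB2HSV)
    lo,hi={'o':((5,150,120),(18,255,255)),'b':((100,120,80),(125,255,255))}[col]
    m=cv2.inRange(h,lo,hi)>0
    n,l,s,_=cv2.connectedComponentsWithStats(m.astype(np.uint8)); i=1+np.argmax(s[1:,4]); P=W[l==i]; P=P[np.isfinite(P[:,0])]
    for _ in range(3):
        q=P.mean(0); n=np.linalg.svd(P-q,full_matrices=False)[2][2]; n*=np.sign(n[2]) or 1
        r=np.abs((P-q)@n); P=P[r<max(.003,np.median(r)*2.5)]
    print('lip centre',q.round(4),'normal',n.round(3),'tilt',np.degrees(np.arccos(n[2])).round(1),'rms',r.std().round(4),s[i])
E
python3 - <<'E'
from h import *
lip('o')
E
```

```text
lip centre [0.5588 0.3269 0.1107] normal [-0.993  0.116  0.014] tilt 89.2 rms 0.0004 [ 235  224  165   89 2504]
```

>>> carry_out(
  series=[
    {"x": 0,"y": 0,"z": 0,"twist": 0,"fingers": 0.787},
    {"x": 0,"y": 0,"z": 0,"twist": 0,"fingers": 0.787},
    {"x": 0,"y": 0,"z": 0,"twist": 0,"fingers": 0.787},
  ],
)

```text
clock: 5.25
position: [0.5745, 0.3255, 0.0678]
orientation: [-3.142, -0.0, 3.017]
ft_force: [-0.1, 0.4, -1.2]
finger_gap: 0.0669
finger_force: 4.6
```

```bash
python3 - <<'E'
from h import *
lip('o')
E
```

```text
lip centre [0.5737 0.3225 0.1139] normal [-0.798  0.099  0.594] tilt 53.6 rms 0.0004 [ 232  222  171  147 2538]
```

>>> carry_out(
  series=[
    {"x": 0,"y": 0,"z": 0,"twist": 0,"fingers": 0.7875},
    {"x": 0,"y": 0,"z": 0,"twist": 0,"fingers": 0.7875},
  ],
)

```text
clock: 5.5
position: [0.5745, 0.3255, 0.0678]
orientation: [3.142, 0.0, 3.017]
ft_force: [0.4, 0.2, 0.0]
finger_gap: 0.0675
finger_force: 3.8
```

```bash
python3 - <<'E'
from h import *
lip('o')
E
```

```text
lip centre [0.5743 0.3224 0.1136] normal [-0.777  0.094  0.622] tilt 51.5 rms 0.0005 [ 232  227  171  143 2545]
```

>>> carry_out(
  series=[
    {"x": 0,"y": 0,"z": 0,"twist": 0,"fingers": 0.788},
    {"x": 0,"y": 0,"z": 0,"twist": 0,"fingers": 0.788},
  ],
)

```text
clock: 5.75
position: [0.5745, 0.3255, 0.0678]
orientation: [-3.142, 0.0, 3.017]
ft_force: [0.5, -0.0, -1.9]
finger_gap: 0.0675
finger_force: 3.1
```

```bash
python3 - <<'E'
from h import *
lip('o')
E
```

```text
lip centre [0.5743 0.3224 0.1135] normal [-0.78   0.095  0.619] tilt 51.8 rms 0.0005 [ 232  224  171  146 2542]
```

>>> carry_out(
  series=[
    {"x": 0,"y": 0,"z": 0,"twist": 0,"fingers": 0.7885},
    {"x": 0,"y": 0,"z": 0,"twist": 0,"fingers": 0.7888},
  ],
)

```text
clock: 6.0
position: [0.5746, 0.3255, 0.0678]
orientation: [-3.142, 0.0, 3.017]
ft_force: [-0.5, 0.5, -1.3]
finger_gap: 0.0673
finger_force: 1.6
```

```bash
python3 - <<'E'
from h import *
lip('o')
E
```

```text
lip centre [0.575  0.296  0.1013] normal [ 0.055 -0.915  0.399] tilt 66.5 rms 0.0013 [ 232  235   61  134 1052]
```

>>> carry_out(
  series=[
    {"x": 0,"y": 0,"z": 0,"twist": 0,"fingers": 0.7892},
    {"x": 0,"y": 0,"z": 0,"twist": 0,"fingers": 0.7892},
  ],
)

```text
clock: 6.25
position: [0.5746, 0.3255, 0.068]
orientation: [3.141, 0.0, 3.017]
ft_force: [-0.3, 0.1, -0.3]
finger_gap: 0.0674
finger_force: 0.0
```

```bash
python3 - <<'E'
from h import *
lip('o')
E
```

```text
lip centre [0.5452 0.3273 0.0339] normal [ 0.997 -0.08   0.016] tilt 89.1 rms 0.0015 [ 260  175  111   51 1316]
```

>>> carry_out(
  series=[
    {"x": 0,"y": 0,"z": -5,"twist": 0,"fingers": 1},
    {"x": 5,"y": 0,"z": -8,"twist": 0,"fingers": 1},
    {"x": 10,"y": 0,"z": -8,"twist": 0,"fingers": 1},
    {"x": 15,"y": 0,"z": -8,"twist": 0,"fingers": 1},
    {"x": 15,"y": 0,"z": -8,"twist": 0,"fingers": 1},
  ],
)

```text
clock: 6.8
position: [0.4213, 0.3441, 0.1487]
orientation: [3.141, -0.001, 3.02]
ft_force: [-0.2, -0.2, -0.3]
finger_gap: 0.0857
finger_force: 0.0
```

```bash
cat >> h.py <<'E'
def lip(col):
    c=cam('wrist'); W=cloud(c); h=cv2.cvtColor(c['img'],cv2.COLOR_RGB2HSV)
    lo,hi={'o':((3,130,100),(25,255,255)),'b':((100,120,80),(125,255,255)),'w':((0,0,150),(180,60,255))}[col]
    m=cv2.inRange(h,lo,hi)>0; m[340:]=0; m[:,:215]=0; m[:,425:]=0
    P=W[m]; P=P[np.isfinite(P[:,0])]
    if len(P)<50: print('no lip'); return
    best=None; rng=np.random.default_rng(0)
    for _ in range(400):
        a=P[rng.choice(len(P),3,False)]; n=np.cross(a[1]-a[0],a[2]-a[0]); k=np.linalg.norm(n)
        if k<2e-4: continue
        n/=k; r=np.abs((P-a[0])@n)<.0015
        if best is None or r.sum()>best.sum(): best=r
    Q=P[best]; q=Q.mean(0); n=np.linalg.svd(Q-q,full_matrices=False)[2][2]; n*=np.sign(n[2]) or 1
    print('lip centre',q.round(4),'normal',n.round(3),'tilt',np.degrees(np.arccos(n[2])).round(1),'in',best.sum(),len(P),'zrange',Q[:,2].min().round(3),Q[:,2].max().round(3))
E
python3 - <<'E'
from h import *
c=cam('top'); W=cloud(c); np.save('top1.npy',W)
c0,a,L=jar(W,np.array((.590,.323)),173); m=np.array([np.cos(np.radians(a)),np.sin(np.radians(a))]); g=c0+.037*m
print(c0,a,L,g); go([*g,.010],np.radians(a)); print(manip.sense()['position'])
E
```

```text
[0.57738266 0.32642893] -110.81220476575079 0.06500836977213814 [0.56423633 0.29184318]
 shift cm [-14.7   -3.5   13.87] twist -76.2 j6 0.81
[0.42258375 0.34443365 0.14873289]
```

```bash
python3 - <<'E'
from h import *
W=np.load('top1.npy').reshape(-1,3); W=W[np.isfinite(W[:,0])]
P=W[np.hypot(W[:,0]-.58,W[:,1]-.325)<.08]; P=P[P[:,2]>.015]
print(P.min(0),P.max(0),np.percentile(P[:,2],[5,25,50,75,95]))
c=cam('top'); save('top1',c['img'],(150,150,300,290),4)
E
```

```text
[0.54401264 0.29289395 0.0157479 ] [0.61062266 0.36052794 0.09442753] [0.02218367 0.0424071  0.0646541  0.08507838 0.09199678]
```

View pics/top1.png

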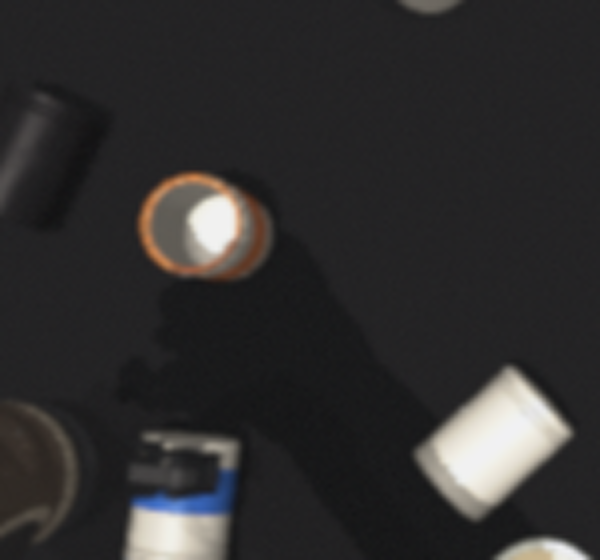

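```bash
python3 - <<'E'
from h import *
W=np.load('top0.npy')
go([.3558,.350,.012],np.radians(173))
E
```

```text
shift cm [ 6.89 -0.3  13.66] twist -0.0 j6 0.8
```

>>> carry_out(
  series=[
    {"x": 5,"y": -0.3,"z": 0,"twist": 0,"fingers": 1},
    {"x": 6.9,"y": -0.3,"z": 4,"twist": 0,"fingers": 1},
    {"x": 6.9,"y": -0.3,"z": 9,"twist": 0,"fingers": 1},
    {"x": 6.9,"y": -0.3,"z": 13.6,"twist": 0,"fingers": 1},
    {"x": 6.9,"y": -0.3,"z": 13.6,"twist": 0,"fingers": 1},
    {"x": 6.9,"y": -0.3,"z": 13.6,"twist": 0,"fingers": 0},
    {"x": 6.9,"y": -0.3,"z": 13.6,"twist": 0,"fingers": 0},
    {"x": 6.9,"y": -0.3,"z": 13.6,"twist": 0,"fingers": 0},
  ],
)

```text
clock: 7.7
position: [0.3587, 0.3511, 0.0142]
orientation: [3.138, 0.002, 3.016]
ft_force: [0.4, -0.6, -0.7]
finger_gap: 0.0666
finger_force: 22.6
```

>>> carry_out(
  series=[
    {"x": 0,"y": 0,"z": 0,"twist": 0,"fingers": 0},
    {"x": 0,"y": 0,"z": -2.5,"twist": 0,"fingers": 0},
    {"x": 0,"y": 0,"z": -5.4,"twist": 0,"fingers": 0.7},
    {"x": 0,"y": 0,"z": -5.4,"twist": 0,"fingers": 0.78},
    {"x": 0,"y": 0,"z": -5.4,"twist": 0,"fingers": 0.785},
    {"x": 0,"y": 0,"z": -5.4,"twist": 0,"fingers": 0.786},
    {"x": 0,"y": 0,"z": -5.4,"twist": 0,"fingers": 0.786},
  ],
)

```text
clock: 8.4
position: [0.3563, 0.3492, 0.0648]
orientation: [-3.14, -0.001, 3.017]
ft_force: [0.2, -0.4, -1.6]
finger_gap: 0.0667
finger_force: 5.7
```

```bash
python3 - <<'E'
from h import *
lip('b')
E
```

```text
lip centre [0.3373 0.3505 0.0978] normal [-0.991  0.13   0.015] tilt 89.1 in 2248 2397 zrange 0.049 0.116
```

>>> carry_out(
  series=[
    {"x": 0,"y": 0,"z": -0.2,"twist": 0,"fingers": 0.787},
    {"x": 0,"y": 0,"z": -0.2,"twist": 0,"fingers": 0.787},
    {"x": 0,"y": 0,"z": -0.2,"twist": 0,"fingers": 0.787},
    {"x": 0,"y": 0,"z": -0.2,"twist": 0,"fingers": 0.7875},
    {"x": 0,"y": 0,"z": -0.2,"twist": 0,"fingers": 0.7875},
    {"x": 0,"y": 0,"z": -0.2,"twist": 0,"fingers": 0.788},
    {"x": 0,"y": 0,"z": -0.2,"twist": 0,"fingers": 0.788},
  ],
)

```text
clock: 9.15
position: [0.3569, 0.3498, 0.0678]
orientation: [-3.142, 0.0, 3.017]
ft_force: [0.7, 0.6, -1.8]
finger_gap: 0.0676
finger_force: 3.2
```

```bash
python3 - <<'E'
from h import *
lip('b')
E
```

```text
lip centre [0.3508 0.3516 0.1058] normal [-0.715  0.091  0.693] tilt 46.1 in 1076 1374 zrange 0.073 0.116
```

>>> carry_out(
  series=[
    {"x": 0,"y": 0,"z": 0,"twist": 0,"fingers": 0.7885},
    {"x": 0,"y": 0,"z": 0,"twist": 0,"fingers": 0.7886},
    {"x": 0,"y": 0,"z": 0,"twist": 0,"fingers": 0.7888},
  ],
)

```text
clock: 9.5
position: [0.3569, 0.3498, 0.0678]
orientation: [3.142, 0.0, 3.017]
ft_force: [0.3, -0.1, -0.3]
finger_gap: 0.0674
finger_force: 2.0
```

```bash
python3 - <<'E'
from h import *
lip('b')
E
```

```text
lip centre [0.3568 0.3495 0.1033] normal [-0.367  0.045  0.929] tilt 21.7 in 862 977 zrange 0.094 0.108
```

>>> carry_out(
  series=[
    {"x": 0,"y": 0,"z": 0.4,"twist": 0,"fingers": 0.7889},
    {"x": 0,"y": 0,"z": 0.8,"twist": 0,"fingers": 0.7889},
    {"x": 0,"y": 0,"z": 1.2,"twist": 0,"fingers": 0.7889},
    {"x": 0,"y": 0,"z": 1.4,"twist": 0,"fingers": 0.7892},
    {"x": 0,"y": 0,"z": 1.4,"twist": 0,"fingers": 0.7896},
    {"x": 0,"y": 0,"z": 1.4,"twist": 0,"fingers": 0.8},
  ],
)

```text
clock: 10.15
position: [0.3566, 0.3496, 0.0536]
orientation: [-3.141, -0.001, 3.017]
ft_force: [0.1, 0.4, 0.0]
finger_gap: 0.0683
finger_force: 0.0
```

```bash
python3 - <<'E'
from h import *
lip('b')
E
```

```text
lip centre [0.3498 0.3486 0.0892] normal [-0.022  0.006  1.   ] tilt 1.3 in 1103 3158 zrange 0.087 0.091
```

>>> carry_out(
  series=[
    {"x": 0,"y": 0,"z": 0,"twist": 0,"fingers": 1},
    {"x": 0,"y": 0,"z": 0,"twist": 0,"fingers": 1},
    {"x": 0,"y": 0,"z": -5,"twist": 0,"fingers": 1},
    {"x": 0,"y": 0,"z": -10,"twist": 0,"fingers": 1},
    {"x": 0,"y": 0,"z": -10,"twist": 0,"fingers": 1},
  ],
)

```text
clock: 10.7
position: [0.3592, 0.3522, 0.1607]
orientation: [3.133, 0.007, 3.017]
ft_force: [1.0, 0.6, -0.2]
finger_gap: 0.0855
finger_force: 0.0
```

```bash
python3 - <<'E'
from h import *
lip('b')
W=cloud(cam('top'));np.save('top2.npy',W)
c,a,L=jar(W,np.array((.423,.1276)),-49); m=np.array([np.cos(np.radians(a)),np.sin(np.radians(a))]); g=c+.03*m
print(c,a,L,g); go([*g,.013],np.radians(a))
E
```

```text
lip centre [0.3603 0.3485 0.0892] normal [-0.001  0.001  1.   ] tilt 0.1 in 1021 1694 zrange 0.088 0.091
[0.42343975 0.12774578] -49.072081983830934 0.08745089068135578 [0.44309303 0.10507975]
 shift cm [-11.55 -23.28  14.23] twist 41.9 j6 0.9
```

>>> carry_out(
  series=[
    {"x": -11.5,"y": -23.3,"z": 0,"twist": 41.9,"fingers": 1},
    {"x": -11.5,"y": -23.3,"z": 0,"twist": 41.9,"fingers": 1},
    {"x": -11.5,"y": -23.3,"z": 0,"twist": 41.9,"fingers": 1},
    {"x": -11.5,"y": -23.3,"z": 0,"twist": 41.9,"fingers": 1},
    {"x": -11.5,"y": -23.3,"z": 0,"twist": 41.9,"fingers": 1},
    {"x": -11.5,"y": -23.3,"z": 0,"twist": 41.9,"fingers": 1},
    {"x": -11.5,"y": -23.3,"z": 4,"twist": 41.9,"fingers": 1},
    {"x": -11.5,"y": -23.3,"z": 4,"twist": 41.9,"fingers": 1},
  ],
)

```text
clock: 11.6
position: [0.4382, 0.1031, 0.1088]
orientation: [-3.133, -0.005, 2.285]
ft_force: [-0.9, -0.8, -0.1]
finger_gap: 0.0857
finger_force: 0.0
```

```bash
python3 - <<'E'
from h import *
go([.4431,.1051,.013],np.radians(131))
E
```

```text
shift cm [-0.17  0.5   9.58] twist -0.1 j6 1.09
```

>>> carry_out(
  series=[
    {"x": 0,"y": 0.3,"z": 4,"twist": 0,"fingers": 1},
    {"x": 0,"y": 0.3,"z": 8,"twist": 0,"fingers": 1},
    {"x": 0,"y": 0.3,"z": 9.6,"twist": 0,"fingers": 1},
    {"x": 0,"y": 0.3,"z": 9.6,"twist": 0,"fingers": 1},
    {"x": 0,"y": 0.3,"z": 9.6,"twist": 0,"fingers": 0},
    {"x": 0,"y": 0.3,"z": 9.6,"twist": 0,"fingers": 0},
    {"x": 0,"y": 0.3,"z": 9.6,"twist": 0,"fingers": 0},
    {"x": 0,"y": 0.3,"z": 9.6,"twist": 0,"fingers": 0},
  ],
)

```text
clock: 12.4
position: [0.4452, 0.1068, 0.0194]
orientation: [3.139, 0.001, 2.286]
ft_force: [-1.5, 1.7, 7.4]
finger_gap: 0.0669
finger_force: 22.6
```

>>> carry_out(
  series=[
    {"x": 0,"y": 0,"z": -2.5,"twist": 0,"fingers": 0},
    {"x": 0,"y": 0,"z": -5.4,"twist": 0,"fingers": 0.7},
    {"x": 0,"y": 0,"z": -5.4,"twist": 0,"fingers": 0.78},
    {"x": 0,"y": 0,"z": -5.4,"twist": 0,"fingers": 0.785},
    {"x": 0,"y": 0,"z": -5.4,"twist": 0,"fingers": 0.786},
    {"x": 0,"y": 0,"z": -5.4,"twist": 0,"fingers": 0.786},
    {"x": 0,"y": 0,"z": -5.4,"twist": 0,"fingers": 0.787},
    {"x": 0,"y": 0,"z": -5.4,"twist": 0,"fingers": 0.787},
  ],
)

```text
clock: 13.2
position: [0.4439, 0.1062, 0.0713]
orientation: [-3.141, -0.0, 2.285]
ft_force: [-0.1, -0.2, 0.9]
finger_gap: 0.0675
finger_force: 0.0
```

```bash
python3 - <<'E'
from h import *
W=cloud(cam('wrist')); g=manip.sense()['position']; P=W.reshape(-1,3); 
c=cam('wrist'); save('wrist5',c['img'])
E
```

```text
(no output)
```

View pics/wrist5.png

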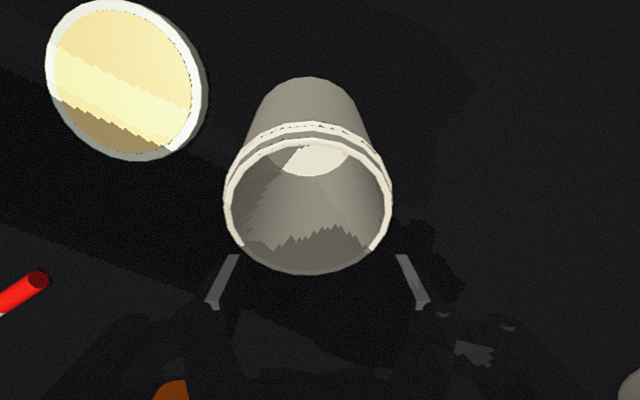

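>>> carry_out(
  series=[
    {"x": 0,"y": 0,"z": -4,"twist": 0,"fingers": 1},
    {"x": 0,"y": 0,"z": -9,"twist": 0,"fingers": 1},
    {"x": -5,"y": 0,"z": -11,"twist": 0,"fingers": 1},
    {"x": -10,"y": 0,"z": -11,"twist": 0,"fingers": 1},
    {"x": -10,"y": 0,"z": -11,"twist": 0,"fingers": 1},
  ],
)

```text
clock: 13.8
position: [0.5131, 0.0277, 0.1826]
orientation: [3.14, 0.003, 2.282]
ft_force: [0.0, 1.2, -0.6]
finger_gap: 0.0855
finger_force: 0.0
```

```bash
python3 - <<'E'
from h import *
c=cam('top');W=cloud(c);np.save('top3.npy',W); 
v=W[np.hypot(W[...,0]-.42,W[...,1]-.13)<.09]; v=v[v[:,2]>.02]; print(v.min(0),v.max(0),np.percentile(v[:,2],[25,50,75,95]))
save('top3',c['img'],(200,170,360,330),4)
s=manip.sense();print(s['position'],s['joints'])
E
```

```text
[0.35279986 0.04077323 0.02078379] [0.49853186 0.18192964 0.68295592] [0.66406611 0.67096033 0.6753793  0.67900054]
[0.51151753 0.02871909 0.18180507] [ 5.62740193e-02  1.05556982e-01 -1.70689707e-01  1.29375358e+00
 -3.26001238e-04  9.15951771e-01]
```

View pics/top3.png

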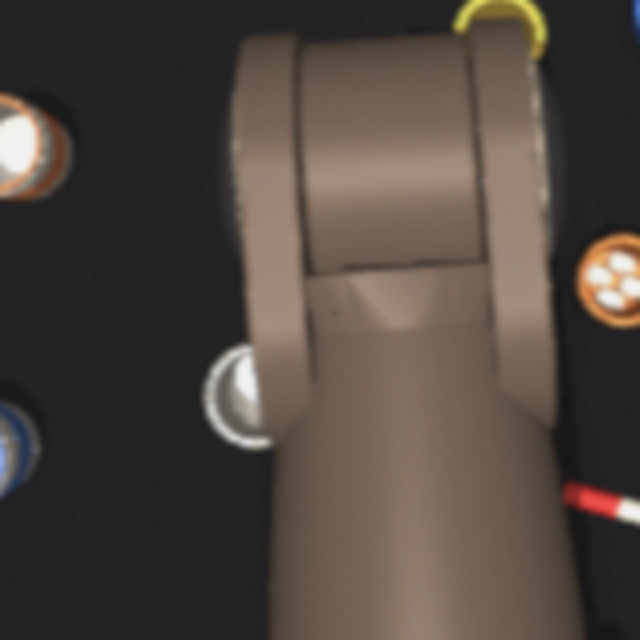

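```bash
cat >> h.py <<'E'
def pix(c,u,v,z):
    d=c['R'].T@np.array([(u-c['cx'])/c['f'],(v-c['cy'])/c['f'],1]); o=-c['R'].T@c['t']; return o+d*(z-o[2])/d[2]
def ring(c,col,z,roi):
    h=cv2.cvtColor(c['img'],cv2.COLOR_RGB2HSV); lo,hi={'o':((3,120,80),(25,255,255)),'b':((100,110,60),(125,255,255)),'w':((0,0,110),(180,90,255))}[col]
    m=cv2.inRange(h,lo,hi); k=np.zeros_like(m); k[roi[1]:roi[3],roi[0]:roi[2]]=m[roi[1]:roi[3],roi[0]:roi[2]]
    ct=max(cv2.findContours(k,cv2.RETR_EXTERNAL,cv2.CHAIN_APPROX_NONE)[0],key=cv2.contourArea)
    (u,v),r=cv2.minEnclosingCircle(ct); e=cv2.fitEllipse(ct); return (u,v,r),e,pix(c,u,v,z)
E
python3 - <<'E'
from h import *
c=cam('top'); W=cloud(c)
print('cup o',ring(c,'o',.07,(330,215,385,265)))
print('cup b',ring(c,'b',.07,(345,150,395,195)))
p=W[255:285,250:268]; print('plain z',np.nanpercentile(p[...,2],[5,50,95]), 'jar p',pix(c,264,269,.09))
z=W[...,2]; m=(z>.05)&(z<.07); v,u=np.nonzero(m&(np.arange(640)[None]>420)&(np.arange(640)[None]<530)&(np.arange(400)[:,None]>205)&(np.arange(400)[:,None]<330))
Q=W[v,u]; 
L=Q[(Q[:,1]>-.36)]; print('left wall',np.polyfit(L[:,0],L[:,1],1),L.min(0),L.max(0),len(L)); print(Q.min(0),Q.max(0))
r=cv2.minAreaRect(Q[:,:2].astype(np.float32)*1000); print(r)
E
```

```text
cup o ((355.6438903808594, 239.58633422851562, 12.183764457702637), ((355.55078125, 239.6791534423828), (23.057910919189453, 23.59665298461914), 109.49296569824219), array([ 0.47617815, -0.10577995,  0.07      ]))
cup b ((369.4375, 172.125, 12.637624740600586), ((369.30181884765625, 171.59751892089844), (22.95749282836914, 24.33710479736328), 46.595069885253906), array([ 0.66355675, -0.15045371,  0.07      ]))
plain z [-0.0026285   0.02010237  0.67309063] jar p [0.4025228  0.14516233 0.09      ]
left wall [ 0.0182186 -0.3353296] [ 0.26307836 -0.35961312  0.05005358] [ 0.52306263 -0.31938951  0.06513803] 260
[ 0.26307836 -0.52760732  0.05005358] [ 0.52803351 -0.31938951  0.06513803]
((395.59576416015625, -423.6605529785156), (260.4994812011719, 201.70777893066406), 1.9215164184570312)
```

```bash
python3 - <<'E'
from h import *
go([.476,-.106,.14],np.radians(92))
E
```

```text
shift cm [ -8.05 -11.46   4.14] twist 38.8 j6 0.92
```

>>> carry_out(
  series=[
    {"x": -8,"y": -11.4,"z": 0,"twist": 38.8,"fingers": 1},
    {"x": -8,"y": -11.4,"z": 0,"twist": 38.8,"fingers": 1},
    {"x": -8,"y": -11.4,"z": 0,"twist": 38.8,"fingers": 1},
    {"x": -8,"y": -11.4,"z": 0,"twist": 38.8,"fingers": 1},
    {"x": -8,"y": -11.4,"z": 4,"twist": 38.8,"fingers": 1},
    {"x": -8,"y": -11.4,"z": 4,"twist": 38.8,"fingers": 1},
    {"x": -8,"y": -11.4,"z": 4,"twist": 38.8,"fingers": 1},
    {"x": -8,"y": -11.4,"z": 4,"twist": 38.8,"fingers": 1},
  ],
)

```text
clock: 14.7
position: [0.4765, -0.1038, 0.1432]
orientation: [3.14, 0.0, 1.611]
ft_force: [-0.5, 0.9, 0.3]
finger_gap: 0.0852
finger_force: 0.0
```

```bash
python3 - <<'E'
from h import *
s=manip.sense(); print(s['clock'],s['position'],s['joints'].round(2))
go([.476,-.106,.025],np.radians(92))
c=cam('top'); save('chk',c['img'],(160,150,400,300),3); W=cloud(c)
v=W[np.hypot(W[...,0]-.4025,W[...,1]-.145)<.06]; v=v[(v[:,2]>.015)&(v[:,2]<.12)]; print('plain',v.min(0),v.max(0))
print('cup o',ring(c,'o',.07,(330,215,385,265))[0::2])
E
```

```text
14.7 [ 0.4764694  -0.10378397  0.14319724] [-0.21  0.07 -0.3   1.2   0.    1.32]
 shift cm [-0.22 -0.06 11.82] twist 0.3 j6 1.32
plain [0.36976102 0.11339195 0.01543328] [0.4372762  0.18155565 0.0956827 ]
cup o ((347.0, 240.0, 6.082862854003906), array([ 0.47554512, -0.08193865,  0.07      ]))
```

>>> carry_out(
  series=[
    {"x": -0.2,"y": 0,"z": 4,"twist": 0,"fingers": 1},
    {"x": -0.2,"y": 0,"z": 8,"twist": 0,"fingers": 1},
    {"x": -0.2,"y": 0,"z": 11.8,"twist": 0,"fingers": 1},
    {"x": -0.2,"y": 0,"z": 11.8,"twist": 0,"fingers": 1},
    {"x": -0.2,"y": 0,"z": 11.8,"twist": 0,"fingers": 0},
    {"x": -0.2,"y": 0,"z": 11.8,"twist": 0,"fingers": 0},
    {"x": -0.2,"y": 0,"z": 11.8,"twist": 0,"fingers": 0},
    {"x": -0.2,"y": 0,"z": 11.8,"twist": 0,"fingers": 0},
  ],
  force=20,
)

```text
clock: 15.55
position: [0.4781, -0.1069, 0.0265]
orientation: [3.137, 0.001, 1.608]
ft_force: [-1.6, 0.2, 8.4]
finger_gap: 0.0562
finger_force: 20.0
```

>>> carry_out(
  series=[
    {"x": 0,"y": 0,"z": -2,"twist": 0,"fingers": 0},
    {"x": 0,"y": 0,"z": -5,"twist": 0,"fingers": 0},
    {"x": 0,"y": 0,"z": -5,"twist": 0,"fingers": 0},
  ],
)

```text
clock: 15.85
position: [0.4791, -0.1071, 0.0787]
orientation: [3.134, 0.002, 1.608]
ft_force: [1.1, 0.6, -1.0]
finger_gap: 0.0558
finger_force: 21.7
```

```bash
python3 - <<'E'
from h import *
s=manip.sense(); print(s['clock'],s['position'],s['finger_gap'])
c=cam('wrist'); W=cloud(c); save('wrist6',c['img'])
h=cv2.cvtColor(c['img'],cv2.COLOR_RGB2HSV); m=cv2.inRange(h,(3,120,60),(25,255,255))>0; P=W[m]; P=P[np.hypot(*(P[:,:2]-s['position'][:2]).T)<.06]; print(P.min(0),P.max(0))
lip('o')
E
```

```text
15.85 [ 0.47907724 -0.10709185  0.07867453] 0.05576908006955566
[ 0.43689568 -0.1491079  -0.00257295] [ 0.51652689 -0.07646132  0.1549316 ]
lip centre [ 0.4702 -0.0817  0.0952] normal [ 0.283 -0.958  0.044] tilt 87.5 in 3017 16297 zrange 0.05 0.121
```

View pics/wrist6.png

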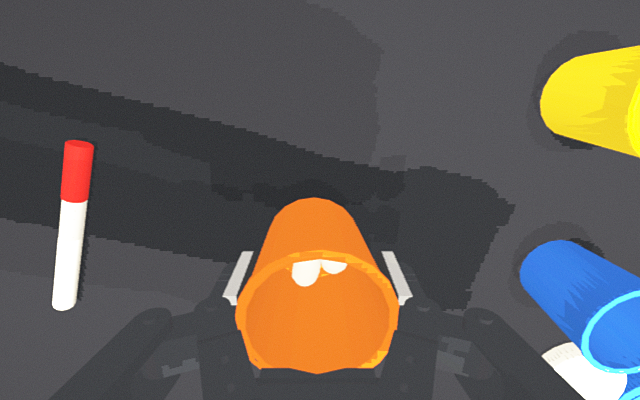

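```bash
python3 - <<'E'
from h import *
go([.45,-.285,.0735]);go([.45,-.347,.0735])
E
```

```text
shift cm [-17.72  -3.38   0.17] twist 0 j6 1.31
 shift cm [-23.92  -3.62   0.17] twist 0 j6 1.31
```

>>> carry_out(
  series=[
    {"x": -2,"y": -0.5,"z": 0,"twist": 0,"fingers": 0},
    {"x": -5,"y": -1,"z": 0,"twist": 0,"fingers": 0},
    {"x": -8.5,"y": -1.7,"z": 0,"twist": 0,"fingers": 0},
    {"x": -12,"y": -2.4,"z": 0.1,"twist": 0,"fingers": 0},
    {"x": -15,"y": -3,"z": 0.2,"twist": 0,"fingers": 0},
    {"x": -17,"y": -3.4,"z": 0.2,"twist": 0,"fingers": 0},
    {"x": -17.7,"y": -3.4,"z": 0.2,"twist": 0,"fingers": 0},
    {"x": -17.7,"y": -3.4,"z": 0.2,"twist": 0,"fingers": 0},
  ],
)

```text
clock: 16.75
position: [0.4484, -0.2849, 0.071]
orientation: [-3.141, -0.001, 1.607]
ft_force: [0.2, 0.5, -0.6]
finger_gap: 0.0559
finger_force: 21.7
```

>>> carry_out(
  series=[
    {"x": -1,"y": 0,"z": 0,"twist": 0,"fingers": 0},
    {"x": -2,"y": 0,"z": 0,"twist": 0,"fingers": 0},
    {"x": -3,"y": 0,"z": 0,"twist": 0,"fingers": 0},
    {"x": -3,"y": 0,"z": 0,"twist": 0,"fingers": 0},
  ],
)

```text
clock: 17.15
position: [0.4502, -0.3152, 0.0719]
orientation: [3.141, -0.0, 1.608]
ft_force: [0.7, 1.7, 0.4]
finger_gap: 0.0555
finger_force: 21.1
```

```bash
cat >> h.py <<'E'
def cup(col):
    s=manip.sense(); c=cam('wrist'); W=cloud(c); h=cv2.cvtColor(c['img'],cv2.COLOR_RGB2HSV)
    lo,hi={'o':((3,120,60),(25,255,255)),'b':((95,110,50),(125,255,255))}[col]
    m=cv2.inRange(h,lo,hi)>0; P=W[m]; y=s['orientation'][2]
    R=np.array([[np.cos(y),np.sin(y),0],[np.sin(y),-np.cos(y),0],[0,0,-1]])
    T=(P-s['position'])@R; T=T[(np.abs(T[:,1])<.04)&(np.abs(T[:,0])<.08)]*1000
    print('tcp',s['position'].round(4),'force',s['ft_force'].round(1),'cup pts in tool mm: x',np.percentile(T[:,0],[1,99]).round(),'z',np.percentile(T[:,2],[1,99]).round(),len(T))
    Q=T[np.abs(T[:,1])<5]; b=np.round(Q[:,2]/8)
    print('profile z:x',[(int(k*8),int(Q[b==k,0].min()),int(Q[b==k,0].max())) for k in np.unique(b) if (b==k).sum()>5])
E
python3 - <<'E'
from h import *
cup('o')
E
```

```text
tcp [ 0.4502 -0.3152  0.0719] force [0.7 1.7 0.4] cup pts in tool mm: x [-26.  42.] z [-53.  13.] 24118
profile z:x [(-56, 22, 28), (-48, 22, 29), (-40, -26, 31), (-32, -30, 33), (-24, -25, 35), (-16, -21, 37), (-8, -18, 39), (0, -15, 42), (8, 40, 44), (16, 43, 44), (72, 29, 30)]
```

>>> carry_out(
  series=[
    {"x": -0.7,"y": 0,"z": 0,"twist": 0,"fingers": 0},
    {"x": -1.4,"y": 0,"z": 0,"twist": 0,"fingers": 0},
    {"x": -2,"y": 0,"z": 0,"twist": 0,"fingers": 0},
    {"x": -2.5,"y": 0,"z": 0,"twist": 0,"fingers": 0},
    {"x": -2.5,"y": 0,"z": 0,"twist": 0,"fingers": 0},
  ],
)

```text
clock: 17.7
position: [0.4509, -0.3406, 0.0719]
orientation: [3.141, 0.001, 1.607]
ft_force: [-0.5, 0.1, 1.7]
finger_gap: 0.0551
finger_force: 21.2
```

```bash
python3 - <<'E'
from h import *
cup('o')
E
```

```text
tcp [ 0.4509 -0.3406  0.0719] force [-0.5  0.1  1.7] cup pts in tool mm: x [-22.  60.] z [-65.  -7.] 26213
profile z:x [(-64, 15, 22), (-56, 17, 30), (-48, 24, 35), (-40, 32, 42), (-32, 39, 49), (-24, -24, 56), (-16, 53, 61), (-8, 60, 61), (72, 47, 48)]
```

>>> carry_out(
  series=[
    {"x": -0.6,"y": 0,"z": 0,"twist": 0,"fingers": 0},
    {"x": -1.2,"y": 0,"z": 0,"twist": 0,"fingers": 0},
    {"x": -1.6,"y": 0,"z": 0,"twist": 0,"fingers": 0},
    {"x": -1.6,"y": 0,"z": 0,"twist": 0,"fingers": 0},
  ],
)

```text
clock: 18.15
position: [0.4515, -0.3565, 0.0719]
orientation: [3.141, 0.001, 1.608]
ft_force: [0.7, 0.5, 1.8]
finger_gap: 0.0554
finger_force: 21.2
```

```bash
python3 - <<'E'
from h import *
cup('o')
E
```

```text
tcp [ 0.4515 -0.3565  0.0719] force [0.7 0.5 1.8] cup pts in tool mm: x [ 8. 63.] z [-69. -18.] 29613
profile z:x [(-72, 10, 14), (-64, 10, 23), (-56, 18, 33), (-48, 28, 42), (-40, 38, 53), (-32, 48, 62), (-24, 59, 65), (72, 50, 50)]
```

>>> carry_out(
  series=[
    {"x": -0.5,"y": 0,"z": 0.1,"twist": 0,"fingers": 0},
    {"x": -1.0,"y": 0,"z": 0.2,"twist": 0,"fingers": 0},
    {"x": -1.3,"y": 0,"z": 0.3,"twist": 0,"fingers": 0},
    {"x": -1.3,"y": 0,"z": 0.3,"twist": 0,"fingers": 0},
  ],
)

```text
clock: 18.6
position: [0.4519, -0.3693, 0.0687]
orientation: [-3.142, 0.001, 1.608]
ft_force: [-0.4, -0.4, 2.1]
finger_gap: 0.0552
finger_force: 21.2
```

```bash
python3 - <<'E'
from h import *
cup('o')
E
```

```text
tcp [ 0.4519 -0.3693  0.0687] force [-0.4 -0.4  2.1] cup pts in tool mm: x [ 5. 64.] z [-70. -26.] 32371
profile z:x [(-72, 6, 12), (-64, 7, 26), (-56, 20, 39), (-48, 33, 52), (-40, 46, 65), (-32, 60, 66)]
```

>>> carry_out(
  series=[
    {"x": -0.4,"y": 0,"z": 0.2,"twist": 0,"fingers": 0},
    {"x": -0.6,"y": 0,"z": 0.4,"twist": 0,"fingers": 0},
    {"x": -0.6,"y": 0,"z": 0.5,"twist": 0,"fingers": 0},
    {"x": -0.6,"y": 0,"z": 0.5,"twist": 0,"fingers": 0},
  ],
)

```text
clock: 19.05
position: [0.452, -0.3748, 0.0635]
orientation: [-3.141, 0.0, 1.608]
ft_force: [0.5, -1.2, 0.1]
finger_gap: 0.0556
finger_force: 21.5
```

```bash
python3 - <<'E'
from h import *
cup('o')
c=cam('top'); W=cloud(c)
print('jar o',ring(c,'o',.09,(175,175,235,235))[0::2],'jar b',ring(c,'b',.09,(160,235,225,290))[0::2])
E
```

```text
tcp [ 0.452  -0.3748  0.0635] force [ 0.5 -1.2  0.1] cup pts in tool mm: x [ 5. 64.] z [-70. -27.] 32399
profile z:x [(-72, 6, 13), (-64, 7, 27), (-56, 21, 40), (-48, 34, 54), (-40, 48, 66), (-32, 61, 66), (64, 50, 50)]
jar o ((196.14285278320312, 205.2857208251953, 12.877076148986816), array([0.57873683, 0.32955111, 0.09      ])) jar b ((182.0, 281.0, 10.63024616241455), array([0.37519595, 0.36590102, 0.09      ]))
```

>>> carry_out(
  series=[
    {"x": -2,"y": -1,"z": 0,"twist": 0,"fingers": 0},
    {"x": -4,"y": -2.5,"z": 0,"twist": 0,"fingers": 0},
    {"x": -5.5,"y": -4,"z": 0,"twist": 0,"fingers": 0},
    {"x": -5.5,"y": -4,"z": 1,"twist": 0,"fingers": 0.6},
    {"x": -5.5,"y": -4,"z": 2.5,"twist": 0,"fingers": 0.63},
    {"x": -5.5,"y": -4,"z": 2.5,"twist": 0,"fingers": 0.645},
  ],
)

```text
clock: 19.75
position: [0.4132, -0.4292, 0.0362]
orientation: [-3.139, -0.004, 1.608]
ft_force: [-0.8, -0.5, -1.7]
finger_gap: 0.0557
finger_force: 21.6
```

>>> carry_out(
  series=[
    {"x": 0,"y": 0,"z": 0,"twist": 0,"fingers": 0.65},
    {"x": 0,"y": 0,"z": 0,"twist": 0,"fingers": 0.65},
  ],
)

```text
clock: 19.95
position: [0.4147, -0.4307, 0.0393]
orientation: [3.141, 0.0, 1.609]
ft_force: [-0.1, -0.6, -0.6]
finger_gap: 0.0559
finger_force: 13.9
```

>>> carry_out(
  series=[
    {"x": 0,"y": 0,"z": 0,"twist": 0,"fingers": 0.653},
    {"x": 0,"y": 0,"z": 0,"twist": 0,"fingers": 0.653},
  ],
)

```text
clock: 20.15
position: [0.4146, -0.431, 0.0394]
orientation: [3.141, 0.001, 1.609]
ft_force: [0.2, 0.1, -1.2]
finger_gap: 0.0557
finger_force: 9.1
```

```bash
python3 - <<'E'
from h import *
cup('o')
E
```

```text
tcp [ 0.4146 -0.431   0.0394] force [ 0.2  0.1 -1.2] cup pts in tool mm: x [-25.  50.] z [-57.   6.] 24605
profile z:x [(-56, 19, 25), (-48, 23, 29), (-40, 27, 33), (-32, -30, 36), (-24, -25, 40), (-16, -20, 44), (-8, -15, 48), (0, 46, 51), (8, 50, 52)]
```

>>> carry_out(
  series=[
    {"x": 0,"y": 0,"z": 0,"twist": 0,"fingers": 0.6545},
    {"x": 0,"y": 0,"z": 0,"twist": 0,"fingers": 0.655},
    {"x": 0,"y": 0,"z": 0,"twist": 0,"fingers": 0.655},
  ],
)

```text
clock: 20.5
position: [0.4142, -0.431, 0.0389]
orientation: [3.142, 0.0, 1.608]
ft_force: [0.4, -0.8, -1.1]
finger_gap: 0.0558
finger_force: 5.2
```

```bash
python3 - <<'E'
from h import *
cup('o')
E
```

```text
tcp [ 0.4142 -0.431   0.0389] force [ 0.4 -0.8 -1.1] cup pts in tool mm: x [-26.  48.] z [-56.   8.] 24361
profile z:x [(-56, 20, 26), (-48, 23, 28), (-40, 26, 32), (-32, -30, 35), (-24, -25, 38), (-16, -21, 42), (-8, -17, 44), (0, 43, 48), (8, 46, 50)]
```

>>> carry_out(
  series=[
    {"x": 0,"y": 0,"z": 0.4,"twist": 0,"fingers": 0.656},
    {"x": 0,"y": 0,"z": 0.8,"twist": 0,"fingers": 0.6562},
    {"x": 0,"y": 0,"z": 1.2,"twist": 0,"fingers": 0.6564},
    {"x": 0,"y": 0,"z": 1.4,"twist": 0,"fingers": 0.6566},
    {"x": 0,"y": 0,"z": 1.6,"twist": 0,"fingers": 0.6566},
  ],
)

```text
clock: 21.05
position: [0.4141, -0.4309, 0.0224]
orientation: [-3.141, -0.0, 1.608]
ft_force: [-0.6, -0.1, -0.1]
finger_gap: 0.056
finger_force: 0.0
```

```bash
python3 - <<'E'
from h import *
cup('o')
E
```

```text
tcp [ 0.4141 -0.4309  0.0224] force [-0.6 -0.1 -0.1] cup pts in tool mm: x [-8. 49.] z [-51.  17.] 24787
profile z:x [(-48, -10, 50), (-40, -7, 48), (-32, -6, 48), (-24, -5, 48), (-16, -5, 47), (-8, -5, 47), (0, -4, 46), (8, -3, 46), (16, -3, 45)]
```

>>> carry_out(
  series=[
    {"x": 0,"y": 0,"z": 0,"twist": 0,"fingers": 1},
    {"x": 0,"y": 0,"z": 0,"twist": 0,"fingers": 1},
    {"x": 0,"y": 0,"z": -3,"twist": 0,"fingers": 1},
    {"x": 1,"y": 0,"z": -3,"twist": 0,"fingers": 1},
    {"x": 2,"y": 0,"z": -3,"twist": 0,"fingers": 1},
    {"x": 2,"y": 0,"z": -3,"twist": 0,"fingers": 1},
  ],
)

```text
clock: 21.7
position: [0.413, -0.4093, 0.0523]
orientation: [-3.141, -0.001, 1.609]
ft_force: [0.5, 0.4, -0.1]
finger_gap: 0.0856
finger_force: 0.0
```

```bash
python3 - <<'E'
from h import *
cup('o')
E
```

```text
tcp [ 0.413  -0.4093  0.0523] force [ 0.5  0.4 -0.1] cup pts in tool mm: x [-29.  28.] z [-21.  47.] 15100
profile z:x [(-24, -31, 29), (-16, -31, 29), (-8, -28, 27), (0, -27, 26), (8, -27, 26), (16, -26, 25), (24, -26, 25), (32, -26, 25), (40, -25, 24), (48, -24, 24)]
```

>>> carry_out(
  series=[
    {"x": 0,"y": 0,"z": 0,"twist": 0,"fingers": 0},
    {"x": 0,"y": 0,"z": 0,"twist": 0,"fingers": 0},
    {"x": 0,"y": 0,"z": 0,"twist": 0,"fingers": 0},
    {"x": 0,"y": 0,"z": -2,"twist": 0,"fingers": 0},
    {"x": 0,"y": 0,"z": -4.2,"twist": 0,"fingers": 0},
    {"x": 2,"y": 0,"z": -4.2,"twist": 0,"fingers": 0},
    {"x": 4,"y": 0,"z": -4.2,"twist": 0,"fingers": 0},
    {"x": 5,"y": 0,"z": -4.2,"twist": 0,"fingers": 0},
  ],
  force=20,
)

```text
clock: 22.55
position: [0.4112, -0.36, 0.0946]
orientation: [-3.141, -0.001, 1.608]
ft_force: [-0.4, 0.2, -1.0]
finger_gap: 0.0553
finger_force: 21.7
```

```bash
python3 - <<'E'
from h import *
cup('o')
E
```

```text
tcp [ 0.4112 -0.36    0.0946] force [-0.4  0.2 -1. ] cup pts in tool mm: x [-28.  29.] z [-21.  47.] 14570
profile z:x [(-24, -29, 31), (-16, -30, 30), (-8, -26, 28), (0, -26, 28), (8, -25, 28), (16, -25, 27), (24, -24, 27), (32, -24, 26), (40, -23, 26), (48, -23, 26)]
```

>>> carry_out(
  series=[
    {"x": 1.5,"y": 0,"z": 0,"twist": 0,"fingers": 0},
    {"x": 3,"y": 0,"z": 0,"twist": 0,"fingers": 0},
    {"x": 4,"y": 0,"z": 0,"twist": 0,"fingers": 0},
    {"x": 5,"y": 0,"z": 0,"twist": 0,"fingers": 0},
    {"x": 6,"y": 0,"z": 0,"twist": 0,"fingers": 0},
    {"x": 6.8,"y": 0,"z": 0,"twist": 0,"fingers": 0},
    {"x": 6.8,"y": 0,"z": 0,"twist": 0,"fingers": 0},
  ],
)

```text
clock: 23.3
position: [0.4089, -0.2917, 0.0949]
orientation: [-3.142, -0.001, 1.609]
ft_force: [-0.1, -0.6, 2.9]
finger_gap: 0.0556
finger_force: 22.0
```

```bash
python3 - <<'E'
from h import *
cup('o')
E
```

```text
tcp [ 0.4089 -0.2917  0.0949] force [-0.1 -0.6  2.9] cup pts in tool mm: x [-65.  13.] z [-44.  32.] 11956
profile z:x [(-72, 7, 9), (-48, -21, -17), (-40, -22, -17), (-32, -38, -31), (0, 6, 14), (8, -67, 14), (16, -64, -4), (24, -52, -17), (32, -51, -30), (40, -45, -43), (96, -29, -28)]
```

>>> carry_out(
  series=[
    {"x": 0.1,"y": 0,"z": 0.4,"twist": 0,"fingers": 0},
    {"x": 0.3,"y": 0,"z": 0.8,"twist": 0,"fingers": 0},
    {"x": 0.3,"y": 0,"z": 1.2,"twist": 0,"fingers": 0},
    {"x": 0.3,"y": 0,"z": 1.3,"twist": 0,"fingers": 0},
    {"x": 0.3,"y": 0,"z": 1.3,"twist": 0,"fingers": 0},
  ],
)

```text
clock: 23.85
position: [0.4089, -0.2901, 0.0815]
orientation: [-3.141, -0.0, 1.608]
ft_force: [0.9, 0.1, 2.3]
finger_gap: 0.0557
finger_force: 22.7
```

```bash
python3 - <<'E'
from h import *
cup('o'); go([.578,.328,.14]); print(manip.sense()['joints'].round(2))
c=cam('wrist'); save('wrist7',c['img'])
E
```

```text
tcp [ 0.4089 -0.2901  0.0815] force [0.9 0.1 2.3] cup pts in tool mm: x [-61.   8.] z [-48.  22.] 12390
profile z:x [(-72, 8, 10), (-48, -21, -12), (-40, -25, -20), (0, 1, 7), (8, -44, 8), (16, -61, -16), (24, -54, -37)]
 shift cm [61.15 19.2  -5.84] twist 0 j6 0.92
[-0.62  0.13 -0.37  1.07  0.    0.92]
```

View pics/wrist7.png

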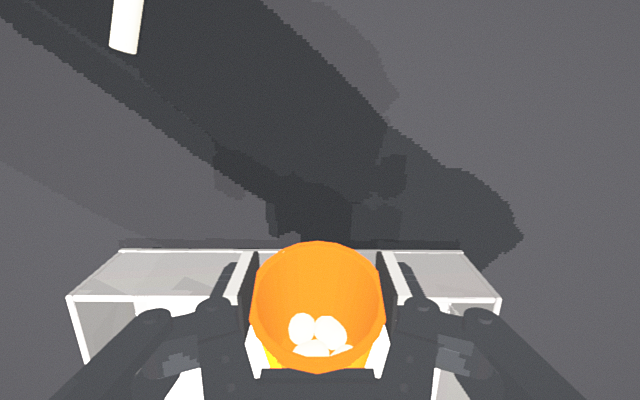

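>>> carry_out(
  series=[
    {"x": 0,"y": 0,"z": -1.5,"twist": 0,"fingers": 0},
    {"x": 1,"y": 0,"z": -4,"twist": 0,"fingers": 0},
    {"x": 3,"y": 1,"z": -6.8,"twist": 0,"fingers": 0},
    {"x": 6,"y": 2,"z": -6.8,"twist": 0,"fingers": 0},
    {"x": 10,"y": 3.3,"z": -6.8,"twist": 0,"fingers": 0},
    {"x": 14,"y": 4.6,"z": -6.8,"twist": 0,"fingers": 0},
    {"x": 18,"y": 5.9,"z": -6.8,"twist": 0,"fingers": 0},
    {"x": 22,"y": 7.2,"z": -6.8,"twist": 0,"fingers": 0},
  ],
)

```text
clock: 24.75
position: [0.472, -0.0658, 0.149]
orientation: [-3.14, -0.001, 1.608]
ft_force: [0.6, -0.2, -0.6]
finger_gap: 0.0551
finger_force: 22.4
```

>>> carry_out(
  series=[
    {"x": 4,"y": 1.3,"z": 0,"twist": 0,"fingers": 0},
    {"x": 8,"y": 2.6,"z": 0,"twist": 0,"fingers": 0},
    {"x": 12,"y": 3.9,"z": 0,"twist": 0,"fingers": 0},
    {"x": 16,"y": 5.2,"z": 0,"twist": 0,"fingers": 0},
    {"x": 20,"y": 6.5,"z": 0,"twist": 0,"fingers": 0},
    {"x": 23.5,"y": 7.7,"z": 0,"twist": 0,"fingers": 0},
    {"x": 26.5,"y": 8.7,"z": 0,"twist": 0,"fingers": 0},
    {"x": 29,"y": 9.5,"z": 0,"twist": 0,"fingers": 0},
  ],
)

```text
clock: 25.55
position: [0.5562, 0.2275, 0.1485]
orientation: [-3.139, 0.0, 1.609]
ft_force: [0.5, -0.7, -0.4]
finger_gap: 0.0554
finger_force: 22.4
```

>>> carry_out(
  series=[
    {"x": 2,"y": 0.7,"z": 0,"twist": 0,"fingers": 0},
    {"x": 3.7,"y": 1.2,"z": 0,"twist": 0,"fingers": 0},
    {"x": 5,"y": 1.7,"z": 0,"twist": 0,"fingers": 0},
    {"x": 6,"y": 2,"z": 0,"twist": 0,"fingers": 0},
    {"x": 6.8,"y": 2.3,"z": 0,"twist": 0,"fingers": 0},
    {"x": 7.3,"y": 2.4,"z": 0,"twist": 0,"fingers": 0},
    {"x": 7.3,"y": 2.4,"z": 0,"twist": 0,"fingers": 0},
  ],
)

```text
clock: 26.25
position: [0.5781, 0.2999, 0.1498]
orientation: [-3.142, 0.0, 1.608]
ft_force: [-0.4, -0.9, -1.1]
finger_gap: 0.0554
finger_force: 22.4
```

```bash
python3 - <<'E'
from h import *
cup('o'); go([.578,.300,.12])
c=cam('wrist'); W=cloud(c); h=cv2.cvtColor(c['img'],cv2.COLOR_RGB2HSV)
m=cv2.inRange(h,(3,120,60),(25,255,255))>0; P=W[m]; P=P[(P[:,2]>.08)&(P[:,2]<.097)&(P[:,1]>.27)&(P[:,1]<.38)]; print('jar lip?',len(P), P.min(0) if len(P) else '',P.max(0) if len(P) else '')
v=(cv2.inRange(h,(0,0,150),(180,60,255))>0); P=W[v]; P=P[(P[:,2]>.11)]; print('pebbles?',len(P),P.mean(0) if len(P) else '')
save('wrist8',c['img'])
E
```

```text
tcp [0.5781 0.2999 0.1498] force [-0.4 -0.9 -1.1] cup pts in tool mm: x [-62.  55.] z [-48. 150.] 13195
profile z:x [(-72, 8, 10), (-48, -20, -12), (-40, -26, -14), (0, 3, 8), (8, -17, 9), (16, -60, -12), (24, -54, -35), (56, -7, -5), (64, -8, -5), (104, 57, 57), (112, 57, 57), (120, 57, 57), (128, 57, 57), (152, -50, -49)]
 shift cm [0.05 0.01 2.99] twist 0 j6 2.01
jar lip? 460 [0.55367045 0.29144921 0.08742387] [0.60907399 0.35588143 0.09173286]
pebbles? 4399 [0.62090616 0.25544582 0.14904372]
```

>>> carry_out(
  series=[
    {"x": 0.4,"y": -0.1,"z": 1.5,"twist": 0,"fingers": 0},
    {"x": 0.8,"y": -0.1,"z": 3.5,"twist": 0,"fingers": 0},
    {"x": 0.8,"y": -0.1,"z": 4.4,"twist": 0,"fingers": 0},
    {"x": 0.9,"y": -0.1,"z": 4.8,"twist": 0,"fingers": 0},
    {"x": 1.2,"y": -0.1,"z": 5.1,"twist": 0,"fingers": 0},
    {"x": 1.5,"y": -0.1,"z": 5.4,"twist": 0,"fingers": 0},
    {"x": 1.8,"y": -0.1,"z": 5.6,"twist": 0,"fingers": 0},
    {"x": 2.1,"y": -0.1,"z": 5.8,"twist": 0,"fingers": 0},
  ],
)

```text
clock: 27.15
position: [0.5767, 0.3203, 0.0944]
orientation: [3.139, -0.001, 1.608]
ft_force: [-2.5, -1.8, 7.1]
finger_gap: 0.0553
finger_force: 25.6
```

```bash
python3 - <<'E'
from h import *
cup('o')
c=cam('wrist'); save('wrist9',c['img'])
E
```

```text
tcp [0.5767 0.3203 0.0944] force [-2.5 -1.8  7.1] cup pts in tool mm: x [-52.  37.] z [-53.  72.] 14498
profile z:x [(-72, 7, 9), (-56, -12, -3), (-48, -15, -4), (0, -55, -2), (8, -43, 37), (48, 36, 37), (56, 36, 37), (64, 37, 37), (72, 36, 37)]
```

View pics/wrist9.png

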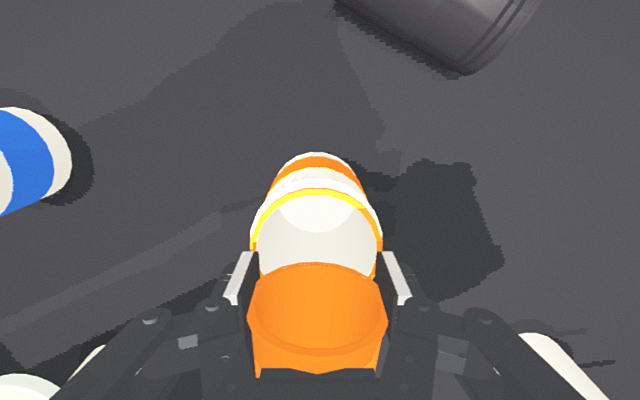

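>>> carry_out(
  series=[
    {"x": 0,"y": 0,"z": -1,"twist": 0,"fingers": 0},
    {"x": 0,"y": 0,"z": -4,"twist": 0,"fingers": 0},
    {"x": -4,"y": 0,"z": -7,"twist": 0,"fingers": 0},
    {"x": -9,"y": 0,"z": -7,"twist": 0,"fingers": 0},
    {"x": -14,"y": 0,"z": -7,"twist": 0,"fingers": 0},
    {"x": -19,"y": 0,"z": -7,"twist": 0,"fingers": 0},
    {"x": -24,"y": 0,"z": -7,"twist": 0,"fingers": 0},
    {"x": -24,"y": 0,"z": -7,"twist": 0,"fingers": 0},
  ],
)

```text
clock: 28.05
position: [0.5852, 0.075, 0.1631]
orientation: [3.141, 0.002, 1.601]
ft_force: [0.2, 1.8, -0.2]
finger_gap: 0.0557
finger_force: 24.8
```

```bash
python3 - <<'E'
from h import *
c=cam('top'); W=cloud(c); 
print('jar o',ring(c,'o',.09,(175,175,235,235))[0::2])
v=W[np.hypot(W[...,0]-.577,W[...,1]-.3255)<.045]; z=v[:,2]; print('zmax',z.max(), 'inside z hist',np.histogram(z,[-.01,.002,.008,.012,.016,.02,.025,.03,.04,.06,.08,.1])[0])
im=c['img']; im[:]=np.clip(im.astype(float)*.8,0,255).astype(np.uint8)
a=cv2.resize(c['img'][180:230,170:230],None,fx=8,fy=8,interpolation=cv2.INTER_CUBIC); a=cv2.convertScaleAbs(a,alpha=1.0)
b=cv2.resize(cv2.applyColorMap(np.clip(W[180:230,170:230,2]*2500,0,255).astype(np.uint8),2)[...,::-1],None,fx=5,fy=5)
save('A',a[:, :400]); 
# other pebbles lying about
L=(W[...,2]>.006)&(W[...,2]<.025); n,l,s,_=cv2.connectedComponentsWithStats(L.astype(np.uint8)); print([(*s[i],W[l==i].mean(0).round(3).tolist()) for i in range(1,n) if 12<s[i,4]<90])
s=manip.sense(); print(s['position'],s['joints'].round(2)); go([.33,-.47,.16])
E
```

```text
jar o ((196.14285278320312, 205.2857208251953, 12.877076148986816), array([0.57873683, 0.32955111, 0.09      ]))
zmax 0.09480469853422933 inside z hist [239 167  23  10  14  21  26  38  94  96 147]
[(np.int32(291), np.int32(94), np.int32(26), np.int32(12), np.int32(57), [0.891, 0.032, 0.016]), (np.int32(351), np.int32(106), np.int32(12), np.int32(4), np.int32(23), [0.867, -0.123, 0.015]), (np.int32(365), np.int32(109), np.int32(15), np.int32(3), np.int32(24), [0.862, -0.173, 0.015]), (np.int32(316), np.int32(173), np.int32(16), np.int32(7), np.int32(33), [0.667, -0.022, 0.014]), (np.int32(358), np.int32(173), np.int32(10), np.int32(11), np.int32(16), [0.652, -0.133, 0.016]), (np.int32(194), np.int32(198), np.int32(11), np.int32(19), np.int32(43), [0.586, 0.35, 0.014]), (np.int32(209), np.int32(201), np.int32(8), np.int32(18), np.int32(30), [0.57, 0.3, 0.016]), (np.int32(596), np.int32(229), np.int32(20), np.int32(7), np.int32(33), [0.483, -0.825, 0.016]), (np.int32(199), np.int32(271), np.int32(9), np.int32(20), np.int32(33), [0.372, 0.324, 0.016]), (np.int32(185), np.int32(274), np.int32(10), np.int32(20), np.int32(45), [0.356, 0.374, 0.015])]
[0.58530897 0.07742132 0.16297662] [ 0.13  0.26 -0.03  1.28 -0.    1.67]
 shift cm [-53.9  -27.27   0.3 ] twist 0 j6 1.67<stdin>:7: RuntimeWarning: invalid value encountered in cast
```

View pics/A.png

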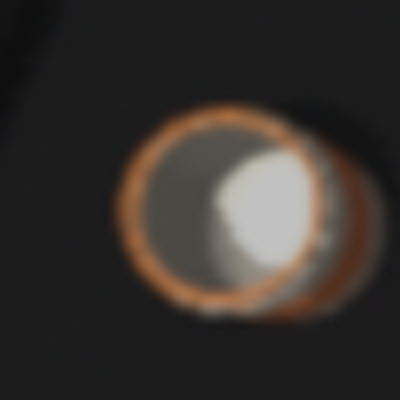

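```bash
python3 - <<'E'
from h import *
F=[]
for i in range(6):
    c=cam('wrist'); F.append(manip.sense()['ft_force'])
print('mean ft',np.mean(F,0),np.std(F,0))
cup('o')
W=cloud(c); s=manip.sense(); p=s['position']
h=cv2.cvtColor(c['img'],cv2.COLOR_RGB2HSV)
for v in range(230,400,12): print(v,[tuple(h[v,u]) if 0 else f"{h[v,u,0]}/{h[v,u,1]}/{h[v,u,2]}" for u in range(260,385,20)], W[v,320].round(3))
sc=cam('scene'); Ws=cloud(sc)
v=Ws[np.hypot(Ws[...,0]-.577,Ws[...,1]-.3255)<.028]; print('scene inside jar z',np.histogram(v[:,2],[-.01,.002,.008,.012,.016,.02,.025,.03,.04,.06,.08,.1]))
m=(np.hypot(Ws[...,0]-.577,Ws[...,1]-.3255)<.029)&(Ws[...,2]<.03); print(np.argwhere(m).min(0) if m.any() else None, np.argwhere(m).max(0) if m.any() else None, Ws[m].round(3)[::8].tolist())
E
```

```text
mean ft [-0.05007508 -0.26166067 -0.88534885] [0.37336575 0.40709025 0.55358586]
tcp [0.5852 0.082  0.1619] force [ 0.2 -1.  -1.5] cup pts in tool mm: x [-48.  -2.] z [-53.   4.] 12687
profile z:x [(-72, 8, 10), (-56, -13, -4), (-48, -15, -4), (0, -45, -1), (8, -42, -1)]
230 ['120/21/36', '17/44/232', '100/26/30', '130/27/28', '30/7/37', '125/35/44', '110/21/36'] [ 0.59   0.024 -0.001]
242 ['90/32/32', '108/43/30', '107/48/37', '90/26/30', '114/39/33', '90/28/36', '120/8/33'] [ 0.591  0.01  -0.002]
254 ['105/44/35', '108/38/34', '105/45/34', '150/8/33', '158/34/30', '113/77/30', '70/23/34'] [ 0.591 -0.003 -0.001]
266 ['130/26/29', '12/220/167', '12/225/186', '12/232/188', '12/216/163', '23/219/175', '135/28/36'] [0.587 0.079 0.159]
278 ['12/218/132', '13/230/176', '12/225/188', '13/224/188', '13/230/184', '12/215/179', '150/8/32'] [0.587 0.071 0.159]
290 ['12/219/156', '12/218/174', '12/222/185', '13/236/184', '12/226/185', '12/210/175', '2/75/44'] [0.587 0.064 0.159]
302 ['13/227/156', '13/227/172', '12/228/186', '12/222/186', '12/223/185', '13/224/174', '13/224/165'] [0.588 0.057 0
[... 500 characters left out ...]
['12/225/205', '12/224/182', '12/230/182', '12/218/187', '13/227/184', '12/225/178', '107/204/134'] [0.586 0.075 0.216]
374 ['7/129/73', '102/30/43', '143/25/41', '5/31/50', '150/13/40', '103/37/48', '109/192/114'] [0.585 0.09  0.235]
386 ['120/12/41', '100/22/35', '114/28/46', '110/21/37', '140/17/44', '75/13/38', '100/19/41'] [0.585 0.092 0.24 ]
398 ['75/14/36', '135/13/38', '120/7/39', '30/7/38', '130/20/39', '103/42/43', '150/6/40'] [0.585 0.092 0.243]
scene inside jar z (array([1, 0, 0, 1, 0, 0, 3, 4, 3, 6, 8]), array([-0.01 ,  0.002,  0.008,  0.012,  0.016,  0.02 ,  0.025,  0.03 ,
        0.04 ,  0.06 ,  0.08 ,  0.1  ]))
[156 401] [175 406] [[0.553, 0.339, 0.03], [0.602, 0.311, 0.006]]
```

>>> carry_out(
  series=[
    {"x": 0.5,"y": 0,"z": 0,"twist": 0,"fingers": 0},
    {"x": 1.5,"y": 0,"z": 0,"twist": 0,"fingers": 0},
    {"x": 3,"y": 0,"z": 0,"twist": 0,"fingers": 0},
    {"x": 5,"y": 0,"z": 0,"twist": 0,"fingers": 0},
    {"x": 7,"y": 0,"z": 0,"twist": 0,"fingers": 0},
    {"x": 9,"y": 0,"z": 0,"twist": 0,"fingers": 0},
    {"x": 11,"y": 0,"z": 0,"twist": 0,"fingers": 0},
    {"x": 13,"y": 0,"z": 0,"twist": 0,"fingers": 0},
  ],
)

```text
clock: 29.3
position: [0.5799, 0.2128, 0.1618]
orientation: [-3.142, -0.0, 1.609]
ft_force: [-0.4, 0.3, -0.5]
finger_gap: 0.0554
finger_force: 24.8
```

>>> carry_out(
  series=[
    {"x": 1.9,"y": -0.1,"z": 0,"twist": 0,"fingers": 0},
    {"x": 3.7,"y": -0.1,"z": 0,"twist": 0,"fingers": 0},
    {"x": 5.3,"y": -0.2,"z": 0,"twist": 0,"fingers": 0},
    {"x": 6.7,"y": -0.2,"z": 0,"twist": 0,"fingers": 0},
    {"x": 7.9,"y": -0.2,"z": 0,"twist": 0,"fingers": 0},
    {"x": 8.8,"y": -0.2,"z": 0,"twist": 0,"fingers": 0},
    {"x": 9.4,"y": -0.2,"z": 0,"twist": 0,"fingers": 0},
    {"x": 9.7,"y": -0.2,"z": 0,"twist": 0,"fingers": 0},
  ],
)

```text
clock: 30.1
position: [0.5747, 0.3079, 0.1618]
orientation: [-3.142, 0.0, 1.608]
ft_force: [0.1, 0.0, 0.4]
finger_gap: 0.0556
finger_force: 24.8
```

```bash
python3 - <<'E'
from h import *
cup('o'); 
c=cam('wrist'); W=cloud(c); h=cv2.cvtColor(c['img'],cv2.COLOR_RGB2HSV)
m=cv2.inRange(h,(3,120,60),(25,255,255))>0; P=W[m]; P=P[(P[:,2]>.08)&(P[:,2]<.097)&(P[:,1]>.27)&(P[:,1]<.38)]; print('jar lip?',len(P), P.min(0) if len(P) else '',P.max(0) if len(P) else '')
go([.5765,.312,.100]); go([.5765,.3205,.089])
E
```

```text
tcp [0.5747 0.3079 0.1618] force [0.1 0.  0.4] cup pts in tool mm: x [-49.  47.] z [-53. 140.] 13511
profile z:x [(-72, 8, 10), (-56, -13, -4), (-48, -16, -4), (0, -44, -2), (8, -42, -2), (72, -16, -13), (120, 49, 49), (128, 49, 49), (136, 49, 49), (144, 49, 49), (160, -59, -58)]
jar lip? 492 [0.54716568 0.29101948 0.08739217] [0.60889661 0.35694167 0.09078151]
 shift cm [0.44 0.2  6.17] twist 0 j6 2.02
 shift cm [1.29 0.23 7.27] twist 0 j6 2.02
```

>>> carry_out(
  series=[
    {"x": 0.4,"y": 0.2,"z": 3,"twist": 0,"fingers": 0},
    {"x": 0.4,"y": 0.2,"z": 5.5,"twist": 0,"fingers": 0},
    {"x": 0.4,"y": 0.2,"z": 6.2,"twist": 0,"fingers": 0.6},
    {"x": 0.5,"y": 0.2,"z": 6.5,"twist": 0,"fingers": 0.645},
    {"x": 0.7,"y": 0.2,"z": 6.8,"twist": 0,"fingers": 0.648},
    {"x": 0.9,"y": 0.2,"z": 7.1,"twist": 0,"fingers": 0.648},
    {"x": 1.2,"y": 0.2,"z": 7.4,"twist": 0,"fingers": 0.648},
    {"x": 1.3,"y": 0.2,"z": 7.6,"twist": 0,"fingers": 0.648},
  ],
)

```text
clock: 31.0
position: [0.5774, 0.3214, 0.0888]
orientation: [3.138, -0.002, 1.608]
ft_force: [-2.2, -0.5, 8.9]
finger_gap: 0.0557
finger_force: 26.1
```

```bash
python3 - <<'E'
from h import *
cup('o'); F=[]
for i in range(3): c=cam('wrist'); F.append(manip.sense()['ft_force'])
print(np.mean(F,0)); save('wrist10',c['img']); print(manip.sense()['finger_force'])
W=cloud(c); h=cv2.cvtColor(c['img'],cv2.COLOR_RGB2HSV)
m=cv2.inRange(h,(3,120,60),(25,255,255))>0; P=W[m]; P=P[(P[:,2]>.08)&(P[:,2]<.097)&(P[:,1]>.34)&(P[:,1]<.38)]; print('jar far lip',P.max(0) if len(P) else '')
for v in range(180,380,10): print(v,[f"{h[v,u,0]}/{h[v,u,1]}/{h[v,u,2]}" for u in (280,320,360)], W[v,320].round(3))
E
```

```text
tcp [0.5774 0.3214 0.0888] force [-2.2 -0.5  8.9] cup pts in tool mm: x [-38.  36.] z [-55.  67.] 13369
profile z:x [(-72, 8, 10), (-56, -12, 1), (-48, -8, 0), (-8, -41, -26), (0, -38, 36), (8, -10, -9), (40, 35, 36), (48, 35, 36), (56, 35, 36), (64, 35, 36), (72, 35, 36)]
[-1.9039374  -0.88901936  7.35465485]
25.986068721031188
jar far lip [0.60425688 0.35731123 0.09070211]
180 ['16/212/254', '25/12/248', '108/20/63'] [0.577 0.357 0.066]
190 ['25/18/241', '0/0/255', '14/216/255'] [0.577 0.357 0.082]
200 ['105/2/255', '30/110/255', '0/0/255'] [0.577 0.355 0.091]
210 ['29/23/255', '26/8/253', '20/211/255'] [0.58  0.315 0.001]
220 ['21/18/240', '26/7/253', '24/11/237'] [0.58  0.308 0.003]
230 ['24/15/240', '23/8/253', '21/17/236'] [0.581 0.299 0.002]
240 ['21/18/242', '23/17/244', '22/16/238'] [0.581 0.295 0.011]
250 ['26/17/240', '21/17/244', '21/17/240'] [0.58  0.295 0.026]
260 ['22/16/241', '23/17/244', '25/18/239'] [0.58  0.295 0.04 ]
270 ['19/15/243', '24/17/244', '23/17/240'] [0.58  0.295 0.053]
280 ['14/215/242', '16/202/254', '22/16/239'] [0.579 0.31  0.087]
290 ['15/210/252', '17/204/254', '16/212/252'] [0.579 0.306 0.089]
300 ['15/210/252', '17/205/254', '15/205/252'] [0.579 0.301 0.09 ]
310 ['15/208/253', '16/204/254', '15/209/252'] [0.58  0.295 0.091]
320 ['15/207/253', '17/212/254', '15/207/252'] [0.58  0.291 0.093]
330 ['15/208/253', '20/18/250', '15/208/251'] [0.58  0.291 0.1  ]
340 ['16/212/253', '13/215/245', '14/209/250'] [0.578 0.321 0.14 ]
350 ['16/209/253', '16/204/254', '16/210/253'] [0.578 0.32  0.144]
360 ['16/213/253', '16/205/254', '16/212/253'] [0.578 0.315 0.142]
370 ['105/32/80', '16/211/254', '105/20/75'] [0.578 0.312 0.143]
```

>>> carry_out(
  series=[
    {"x": 0.1,"y": 0,"z": 0.15,"twist": 0,"fingers": 0.648},
    {"x": 0.2,"y": 0,"z": 0.3,"twist": 0,"fingers": 0.648},
    {"x": 0.3,"y": 0,"z": 0.45,"twist": 0,"fingers": 0.648},
    {"x": 0.4,"y": 0,"z": 0.6,"twist": 0,"fingers": 0.648},
    {"x": 0.4,"y": 0,"z": 0.6,"twist": 0,"fingers": 0.648},
  ],
)

```text
clock: 31.7
position: [0.5774, 0.3243, 0.0859]
orientation: [3.135, -0.001, 1.608]
ft_force: [-5.6, -8.5, 23.6]
finger_gap: 0.0556
finger_force: 34.2
```

```bash
cat > st.py <<'E'
from h import *
cup('o'); c=cam('wrist'); W=cloud(c); h=cv2.cvtColor(c['img'],cv2.COLOR_RGB2HSV)
m=cv2.inRange(h,(3,120,60),(25,255,255))>0; P=W[m]; P=P[(P[:,2]>.08)&(P[:,2]<.097)&(P[:,1]>.34)&(P[:,1]<.38)]; print('jar far lip',P.max(0) if len(P) else '')
v,u=np.mgrid[0:400,0:640]; w=(h[...,1]<60)&(h[...,2]>130)&(v>285)&(v<360)&(u>265)&(u<375); print('white px in cup',w.sum(),W[w].mean(0) if w.any() else '')
for v in range(210,340,14): print(v,f"{h[v,320,0]}/{h[v,320,1]}/{h[v,320,2]}", W[v,320].round(3))
E
python3 st.py
```

```text
tcp [0.5774 0.3243 0.0859] force [-5.6 -8.5 23.6] cup pts in tool mm: x [-34.  33.] z [-56.  65.] 12872
profile z:x [(-72, 7, 10), (-56, -11, 3), (-48, -2, 2), (-8, -36, -19), (0, -28, 33), (40, 32, 33), (48, 33, 33), (56, 33, 33), (64, 32, 33)]
jar far lip [0.6042616  0.35790184 0.09069099]
white px in cup 61 [0.60130229 0.30910687 0.08334403]
210 24/5/253 [0.58  0.319 0.002]
224 26/7/253 [0.581 0.308 0.001]
238 25/6/253 [0.581 0.297 0.002]
252 22/16/246 [0.581 0.295 0.021]
266 22/16/245 [0.581 0.295 0.04 ]
280 30/9/245 [0.58  0.295 0.056]
294 17/201/254 [0.579 0.306 0.086]
308 17/201/254 [0.58  0.301 0.09 ]
322 17/200/254 [0.58  0.294 0.092]
336 14/208/245 [0.578 0.326 0.137]
```

>>> carry_out(
  series=[
    {"x": 0,"y": 0,"z": -0.8,"twist": 0,"fingers": 0.64},
    {"x": 0,"y": 0,"z": -1.5,"twist": 0,"fingers": 0.64},
    {"x": 0.8,"y": 0,"z": -1.5,"twist": 0,"fingers": 0.64},
    {"x": -0.8,"y": 0,"z": -1.5,"twist": 0,"fingers": 0.64},
    {"x": 0.8,"y": 0,"z": -1.5,"twist": 0,"fingers": 0.64},
    {"x": -0.8,"y": 0,"z": -1.5,"twist": 0,"fingers": 0.64},
    {"x": 0,"y": 0,"z": -1.5,"twist": 0,"fingers": 0.64},
    {"x": 0,"y": 0,"z": -1.5,"twist": 0,"fingers": 0.64},
  ],
)

```text
clock: 32.6
position: [0.576, 0.325, 0.0944]
orientation: [-3.141, -0.0, 1.608]
ft_force: [-0.7, 0.1, 0.0]
finger_gap: 0.0555
finger_force: 25.7
```

```bash
cat >> st.py <<'E'
F=[]
for i in range(8): cam('wrist'); F.append(manip.sense()['ft_force'])
print('ft',np.mean(F,0).round(2))
E
python3 st.py
```

```text
tcp [0.576  0.325  0.0944] force [-0.7  0.1  0. ] cup pts in tool mm: x [-35.  33.] z [-55.  73.] 12988
profile z:x [(-72, 8, 9), (-56, -11, 3), (-48, -6, 2), (-8, -37, -18), (0, -30, -10), (8, 31, 32), (48, 32, 33), (56, 32, 33), (64, 32, 32), (72, 32, 33), (80, 32, 32)]
jar far lip [0.60422253 0.35774088 0.09088881]
white px in cup 23 [0.59941809 0.30596542 0.08568032]
210 25/6/253 [0.578 0.317 0.002]
224 21/7/253 [0.579 0.305 0.003]
238 26/16/243 [0.579 0.295 0.006]
252 24/15/244 [0.579 0.295 0.029]
266 23/17/245 [0.579 0.295 0.047]
280 20/41/245 [0.579 0.295 0.064]
294 17/199/254 [0.578 0.308 0.096]
308 17/201/254 [0.578 0.301 0.098]
322 16/207/254 [0.578 0.294 0.1  ]
336 14/210/244 [0.577 0.327 0.146]
ft [ 0.25 -0.   -0.42]
```

```bash
python3 - <<'E'
from h import *
go([.34,-.46,.15])
E
```

```text
shift cm [-77.52 -26.52  -5.52] twist 0 j6 2.05
```

>>> carry_out(
  series=[
    {"x": 0,"y": 0,"z": -3.5,"twist": 0,"fingers": 0},
    {"x": 0,"y": 0,"z": -6.5,"twist": 0,"fingers": 0},
    {"x": -4,"y": -1,"z": -6.5,"twist": 0,"fingers": 0},
    {"x": -9,"y": -2.5,"z": -6.5,"twist": 0,"fingers": 0},
    {"x": -14,"y": -4,"z": -6.5,"twist": 0,"fingers": 0},
    {"x": -19,"y": -5.5,"z": -6.5,"twist": 0,"fingers": 0},
    {"x": -24,"y": -7,"z": -6.5,"twist": 0,"fingers": 0},
    {"x": -29,"y": -8.5,"z": -6.5,"twist": 0,"fingers": 0},
  ],
)

```text
clock: 33.9
position: [0.5039, 0.0406, 0.1601]
orientation: [3.141, 0.0, 1.609]
ft_force: [1.7, -0.9, -0.1]
finger_gap: 0.0559
finger_force: 25.7
```

```bash
python3 - <<'E'
from h import *
c=cam('top'); W=cloud(c)
print('jar o',ring(c,'o',.09,(175,175,235,235))[0::2])
P=W[180:232,172:232]
for r in range(0,52,3): print(' '.join('%4d'%(1000*z) if np.isfinite(z) else '  --' for z in P[r,::3,2]))
g=cv2.cvtColor(c['img'],cv2.COLOR_RGB2GRAY)[190:222:2,184:216:2]; print(g)
go([.34,-.46,.15])
E
```

```text
jar o ((196.05404663085938, 205.2432403564453, 12.863515853881836), array([0.57885896, 0.3297957 , 0.09      ]))
  33    2    2    3    1    2    0    2    0    0    0    3   -1    1    0   -5    1    0    1   -1
  20    0    2   -2    2    0   -3    0   -1   -2    0    4    1    0   -7    0   -2    2    4    0
   0   -3    2   -3    1    0   -3    0   -4   -1    1   -1    0    0   -1    0   -1    2   -2    0
  -2    0   -1    1    0   -1    4    0    0    0   -2    0    0   -2   -3    0    1   -2    3    0
   0   -4   -3    3   -3    0    2    1    0    0    2    0   -1    1    2    0   -4   -1    0   -3
   2   -3    0   -1   -1   -1   -4   89   86   85   95   -4   -1    2    0   -1   -6    1   -2    1
   1   -2   -2   -1    2    1   87   66   46   34   13   90   61    0   -2    2    1    0   -1    0
  -1    2    0    1   -4   87   68   44   21    3    3   17   92   53    3    0   -2   -1    0    0
   1   -4    1    0   -2   80   53   32    2    0    5   13   92   62   26    1    2    2    0   -2
   0    2    0   -4    0   81   57   24    5    4    5    7   89   65   38   -1    0   
[... 1234 characters left out ...]
93  93 101 185 236 239 237 238 191 127  87  69]
 [ 61 135 103  92  92  92 127 229 240 240 232 227 186 145 101  71]
 [ 64 131 100  92  92  92 126 220 241 241 240 237 219 144 100  71]
 [ 57 128 103  92  92  93 123 186 239 241 241 240 214 138  98  70]
 [ 42 124 116  92  92  93 122 165 216 223 234 237 182 147  91  67]
 [ 34  77 143 103  92  92 111 159 217 225 177 205 156 114  78  70]
 [ 34  42 104 141 105  92 105 162 162 159 163 161 124  91  72  75]
 [ 36  36  42  98 158 141 126 129 150 160 153 132  95  75  78  62]
 [ 36  36  35  40  77 107 148 145 156 136 105  86  73  74  57  34]
 [ 36  34  36  34  36  37  39  38  40  43  43  44  42  36  34  36]]
 shift cm [-48.91 -17.78   1.02] twist 0 j6 1.61
```

```bash
python3 - <<'E'
from h import *
F=[]
for i in range(14): c=cam('top'); F.append(manip.sense()['ft_force'])
print('ft',np.mean(F,0).round(2), (np.std(F,0)/14**.5).round(2))
for n in ('top','scene'):
    c=cam(n); W=cloud(c); h=cv2.cvtColor(c['img'],cv2.COLOR_RGB2HSV); m=((h[...,2]>120)&(h[...,1]<120)).astype(np.uint8)
    k,l,s,ce=cv2.connectedComponentsWithStats(m)
    for i in range(1,k):
        w=np.nanmedian(W[l==i],0)
        if s[i,4]>6 and .1<w[0]<.84 and abs(w[1])<.6 and w[2]<.2: print(n,s[i],w.round(3))
save('scn',cam('scene')['img'],(350,80,510,220),4.5)
E
```

```text
ft [ 0.13  0.27 -0.48] [0.14 0.14 0.13]
top [241 123  23  23 276] [0.758 0.165 0.109]
top [ 372  127   44   45 1019] [ 0.74  -0.231  0.016]
top [361 168  14  14 118] [ 0.666 -0.153  0.014]
top [187 195  25  24 315] [0.58  0.332 0.018]
top [ 432  219   70   93 5453] [ 0.4   -0.431  0.004]
top [503 223   2   7  13] [ 0.507 -0.52   0.058]
top [504 233   2   7  13] [ 0.478 -0.521  0.057]
top [505 243   2   7  13] [ 0.45  -0.523  0.057]
top [506 253   2   6  12] [ 0.422 -0.536  0.029]
top [507 262   2   8  14] [ 0.394 -0.523  0.059]
top [176 272  27  26 329] [0.364 0.357 0.016]
top [508 272   2   8  14] [ 0.368 -0.525  0.055]
top [509 282   2   7  13] [ 0.339 -0.525  0.056]
top [510 292   2   7  13] [ 0.311 -0.525  0.057]
top [354 294  33  14 179] [ 0.301 -0.146  0.011]
top [511 302   2   7  13] [ 0.285 -0.526  0.058]
top [482 312  31   3  33] [ 0.269 -0.484  0.059]
top [445 315  16   2  16] [ 0.266 -0.362  0.059]
top [463 314  17   2  18] [ 0.268 -0.413  0.06 ]
scene [364 109  14   8  23] [0.38  0.322 0.081]
scene [289 131  21  20 296] [0.303 0.084 0.015]
scene [332 132   9  16  43] [0.425 0.167 0.088]
scene [396 153   3   5   7] [0.57  0.295 0.082]
scene [401 156  16   6  24] [0.604 0.311 0.081]
scene [224 166  28   9 106] [ 0.301 -0.148  0.013]
scene [177 178  36  59  65] [ 0.395 -0.328  0.06 ]
scene [138 183  28  14  29] [ 0.264 -0.414  0.06 ]
scene [ 115  191   97   83 3946] [ 0.389 -0.433  0.004]
scene [371 193   4   6  22] [0.619 0.169 0.014]
scene [321 201   4   5  19] [0.559 0.019 0.014]
scene [397 208  22  18 218] [0.783 0.156 0.109]
scene [255 273  26  25 507] [ 0.708 -0.257  0.016]
scene [281 281  27  26 518] [ 0.77  -0.207  0.016]
```

View pics/scn.png

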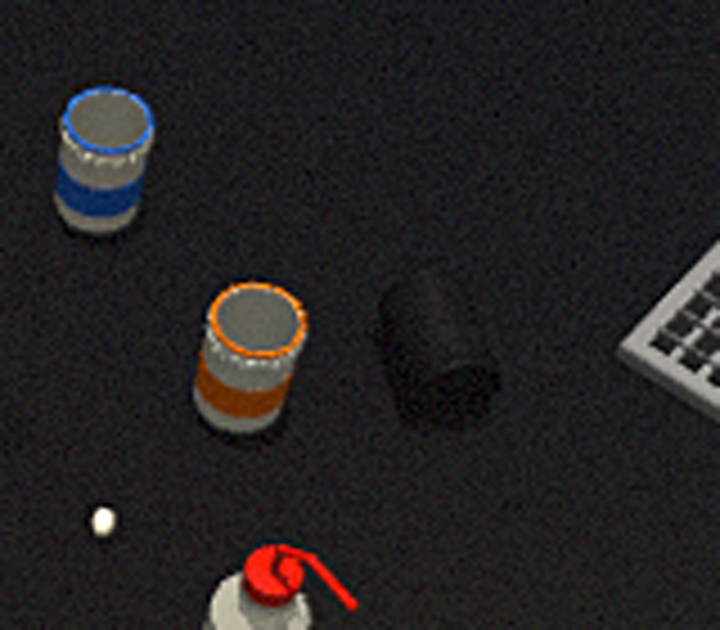

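>>> carry_out(
  series=[
    {"x": -5,"y": -1.8,"z": 0,"twist": 0,"fingers": 0},
    {"x": -11,"y": -4,"z": 0,"twist": 0,"fingers": 0},
    {"x": -17,"y": -6.2,"z": 0,"twist": 0,"fingers": 0},
    {"x": -23,"y": -8.4,"z": 0,"twist": 0,"fingers": 0},
    {"x": -29,"y": -10.6,"z": 0,"twist": 0,"fingers": 0},
    {"x": -35,"y": -12.8,"z": 0,"twist": 0,"fingers": 0},
    {"x": -42,"y": -15.3,"z": 0,"twist": 0,"fingers": 0},
    {"x": -48.9,"y": -17.8,"z": 0,"twist": 0,"fingers": 0},
  ],
)

```text
clock: 35.6
position: [0.3808, -0.3403, 0.1601]
orientation: [3.141, 0.0, 1.608]
ft_force: [0.9, 0.0, 0.0]
finger_gap: 0.0557
finger_force: 25.7
```

```bash
python3 - <<'E'
from h import *
go([.345,-.46,.022])
E
```

```text
shift cm [-11.83  -4.02  13.81] twist 0 j6 0.8
```

>>> carry_out(
  series=[
    {"x": -4,"y": -2,"z": 0,"twist": 0,"fingers": 0},
    {"x": -7.8,"y": -4,"z": 2,"twist": 0,"fingers": 0},
    {"x": -7.8,"y": -4,"z": 6,"twist": 0,"fingers": 0},
    {"x": -7.8,"y": -4,"z": 10,"twist": 0,"fingers": 0},
    {"x": -7.8,"y": -4,"z": 13.5,"twist": 0,"fingers": 0},
    {"x": -7.8,"y": -4,"z": 13.5,"twist": 0,"fingers": 0},
    {"x": -7.8,"y": -4,"z": 13.5,"twist": 0,"fingers": 1},
    {"x": -7.8,"y": -4,"z": 13.5,"twist": 0,"fingers": 1},
  ],
)

```text
clock: 36.4
position: [0.3459, -0.419, 0.0272]
orientation: [3.14, 0.003, 1.608]
ft_force: [-0.2, -0.9, 0.3]
finger_gap: 0.082
finger_force: 0.0
```

>>> carry_out(
  series=[
    {"x": 0,"y": 0,"z": -4,"twist": 0,"fingers": 1},
    {"x": 0,"y": 0,"z": -9,"twist": 0,"fingers": 1},
    {"x": 0,"y": 0,"z": -13,"twist": 0,"fingers": 1},
    {"x": 5,"y": 1,"z": -13,"twist": 0,"fingers": 0.5},
    {"x": 10,"y": 3,"z": -13,"twist": 0,"fingers": 0.5},
    {"x": 15,"y": 5,"z": -13,"twist": 0,"fingers": 0.5},
    {"x": 20,"y": 7,"z": -13,"twist": 0,"fingers": 0.5},
    {"x": 25,"y": 9,"z": -13,"twist": 0,"fingers": 0.5},
  ],
)

```text
clock: 37.2
position: [0.4212, -0.1786, 0.1578]
orientation: [3.137, 0.002, 1.608]
ft_force: [0.7, -1.2, 0.2]
finger_gap: 0.0425
finger_force: 0.0
```

```bash
cat > pe.py <<'E'
from h import *
c=cam('scene'); W=cloud(c); h=cv2.cvtColor(c['img'],cv2.COLOR_RGB2HSV)
for p in ((.619,.169),(.559,.019)):
    m=(np.hypot(W[...,0]-p[0],W[...,1]-p[1])<.06)&(h[...,2]>90)&(h[...,1]<120)
    if m.sum()>8:
        v,u=np.nonzero(m); w=pix(c,u.mean(),v.mean(),.008); print('scene',p,m.sum(),np.nanmedian(W[m],0).round(4),w.round(4)); go([w[0],w[1],.1])
c=cam('top'); W=cloud(c); h=cv2.cvtColor(c['img'],cv2.COLOR_RGB2HSV)
for p in ((.619,.169),(.559,.019)):
    m=(np.hypot(W[...,0]-p[0],W[...,1]-p[1])<.045)&(h[...,2]>80)&(h[...,1]<120)&(W[...,2]<.04)
    if m.sum()>5:
        v,u=np.nonzero(m); w=pix(c,u.mean(),v.mean(),.008); q=W[m]; e,V=np.linalg.eigh(np.cov(np.c_[u,v].T)); print('top',p,m.sum(),w.round(4),'spread',np.sqrt(e),V[:,1])
m=(h[...,0]>3)&(h[...,0]<25)&(h[...,1]>120)&(h[...,2]>60)&(np.abs(W[...,0]-.396)<.12)&(np.abs(W[...,1]+.424)<.09); print('orange cup in tub px',m.sum(),np.nanmedian(W[m],0) if m.any() else '')
E
python3 pe.py
```

```text
scene (0.619, 0.169) 27 [0.6188 0.1711 0.013 ] [0.6164 0.1726 0.008 ]
 shift cm [33.62 20.82  5.78] twist 0 j6 1.14
scene (0.559, 0.019) 27 [0.5596 0.0192 0.0126] [0.5565 0.0218 0.008 ]
 shift cm [18.82 14.18  5.78] twist 0 j6 1.14
top (0.619, 0.169) 46 [0.6198 0.173  0.008 ] spread [1.79526469 2.19193087] [-0.88917577  0.45756579]
top (0.559, 0.019) 51 [0.5599 0.022  0.008 ] spread [1.81107703 2.2627417 ] [0. 1.]
orange cup in tub px 92 [ 0.35222763 -0.48328177  0.0528761 ]
```

>>> carry_out(
  series=[
    {"x": 33.6,"y": 21,"z": 4,"twist": 0,"fingers": 0.5},
    {"x": 33.6,"y": 21,"z": 4,"twist": 0,"fingers": 0.5},
    {"x": 33.6,"y": 21,"z": 4,"twist": 0,"fingers": 0.5},
    {"x": 33.6,"y": 21,"z": 4,"twist": 0,"fingers": 0.5},
    {"x": 33.6,"y": 21,"z": 4,"twist": 0,"fingers": 0.5},
    {"x": 33.6,"y": 21,"z": 4,"twist": 0,"fingers": 0.5},
    {"x": 33.6,"y": 21,"z": 4,"twist": 0,"fingers": 0.5},
    {"x": 33.6,"y": 21,"z": 4,"twist": 0,"fingers": 0.5},
  ],
)

```text
clock: 38.1
position: [0.6192, 0.1654, 0.1172]
orientation: [3.138, -0.001, 1.608]
ft_force: [0.3, -0.7, 1.0]
finger_gap: 0.0427
finger_force: 0.0
```

>>> carry_out(
  series=[
    {"x": 0,"y": 0,"z": 0,"twist": 0,"fingers": 0.5},
    {"x": 0,"y": 0,"z": 0,"twist": 0,"fingers": 0.5},
  ],
)

```text
clock: 38.3
position: [0.6182, 0.1643, 0.116]
orientation: [3.14, 0.0, 1.61]
ft_force: [-0.8, -0.4, -0.0]
finger_gap: 0.0423
finger_force: 0.0
```

```bash
python3 - <<'E'
from h import *
print(manip.sense()['position']); go([.6185,.1725,.005])
c=cam('wrist'); W=cloud(c); h=cv2.cvtColor(c['img'],cv2.COLOR_RGB2HSV)
m=(np.hypot(W[...,0]-.619,W[...,1]-.172)<.04)&(h[...,2]>130)&(h[...,1]<90)&(W[...,2]>.003)&(W[...,2]<.03); v,u=np.nonzero(m); print(m.sum()); 
if m.sum(): P=W[m]; print(P.mean(0),P.min(0),P.max(0)); w=pix(c,u.mean(),v.mean(),.009); go([w[0],w[1],.005]); print(w)
E
```

```text
[0.61816026 0.16434937 0.11596234]
 shift cm [ 0.81  0.07 11.1 ] twist 0 j6 1.79
394
[0.61748441 0.17197541 0.01120477] [0.60819338 0.16229249 0.00380632] [0.62677459 0.17979291 0.01463852]
 shift cm [ 0.79  0.   11.12] twist 0 j6 1.79
[0.6175015  0.17131295 0.009     ]
```

>>> carry_out(
  series=[
    {"x": 0.8,"y": 0,"z": 4.5,"twist": 0,"fingers": 0.5},
    {"x": 0.8,"y": 0,"z": 9,"twist": 0,"fingers": 0.5},
    {"x": 0.8,"y": 0,"z": 11.1,"twist": 0,"fingers": 0.5},
    {"x": 0.8,"y": 0,"z": 11.1,"twist": 0,"fingers": 0.3},
    {"x": 0.8,"y": 0,"z": 11.1,"twist": 0,"fingers": 0},
    {"x": 0.8,"y": 0,"z": 11.1,"twist": 0,"fingers": 0},
    {"x": 0.8,"y": 0,"z": 11.1,"twist": 0,"fingers": 0},
    {"x": 0.8,"y": 0,"z": 11.1,"twist": 0,"fingers": 0},
  ],
)

```text
clock: 39.15
position: [0.6195, 0.1723, 0.0088]
orientation: [3.135, -0.003, 1.608]
ft_force: [-1.4, 1.9, 7.7]
finger_gap: 0.0132
finger_force: 20.1
```

>>> carry_out(
  series=[
    {"x": 0,"y": 0,"z": -4,"twist": 0,"fingers": 0},
    {"x": 0,"y": 0,"z": -9,"twist": 0,"fingers": 0},
    {"x": 0,"y": 0,"z": -12,"twist": 0,"fingers": 0},
    {"x": 0,"y": 0,"z": -12,"twist": 0,"fingers": 0},
  ],
)

```text
clock: 39.55
position: [0.6205, 0.172, 0.133]
orientation: [3.128, -0.003, 1.608]
ft_force: [-0.0, 0.8, 1.2]
finger_gap: 0.0131
finger_force: 21.2
```

```bash
python3 - <<'E'
from h import *
s=manip.sense();print(s['finger_gap'],s['finger_force'],s['position']); go([.577,.325,.110])
E
```

```text
0.013108349294907054 21.159310340881348 [0.62049816 0.17204889 0.13298779]
 shift cm [15.44 -3.78  2.3 ] twist 0 j6 1.8
```

>>> carry_out(
  series=[
    {"x": 4,"y": -1,"z": 0,"twist": 0,"fingers": 0},
    {"x": 8,"y": -2,"z": 0,"twist": 0,"fingers": 0},
    {"x": 12,"y": -3,"z": 0,"twist": 0,"fingers": 0},
    {"x": 15.4,"y": -3.8,"z": 0,"twist": 0,"fingers": 0},
    {"x": 15.4,"y": -3.8,"z": 1.5,"twist": 0,"fingers": 0},
    {"x": 15.4,"y": -3.8,"z": 3.3,"twist": 0,"fingers": 0},
    {"x": 15.4,"y": -3.8,"z": 3.3,"twist": 0,"fingers": 0},
  ],
)

```text
clock: 40.25
position: [0.5721, 0.3236, 0.0898]
orientation: [-3.14, 0.001, 1.609]
ft_force: [-0.2, -0.1, 0.2]
finger_gap: 0.0128
finger_force: 21.2
```

```bash
cat > lj.py <<'E'
import sys
from h import *
col=sys.argv[1]; p=np.array([float(sys.argv[2]),float(sys.argv[3])])
c=cam('wrist'); W=cloud(c); h=cv2.cvtColor(c['img'],cv2.COLOR_RGB2HSV)
lo,hi={'o':((3,120,60),(25,255,255)),'b':((95,110,50),(125,255,255))}[col]
P=W[cv2.inRange(h,lo,hi)>0]; P=P[(np.abs(P[:,2]-.0895)<.003)&(np.hypot(*(P[:,:2]-p).T)<.06)]
A=np.c_[2*P[:,:2],np.ones(len(P))]; x=np.linalg.lstsq(A,(P[:,:2]**2).sum(1),rcond=None)[0]; print('circle',x[:2].round(4),'r',np.sqrt(x[2]+x[0]**2+x[1]**2).round(4),len(P),P.min(0).round(4),P.max(0).round(4))
s=manip.sense(); print(s['position'],s['finger_gap'])
E
python3 lj.py o .577 .325
```

```text
circle [0.5757 0.3248] r 0.0317 996 [0.5432 0.2906 0.0868] [0.609  0.3577 0.0913]
[0.57270328 0.3235794  0.0910032 ] 0.012814344062160666
```

>>> carry_out(
  series=[
    {"x": 0.1,"y": 0.3,"z": -0.4,"twist": 0,"fingers": 0},
    {"x": 0.1,"y": 0.3,"z": -0.4,"twist": 0,"fingers": 0.35},
    {"x": 0.1,"y": 0.3,"z": -0.4,"twist": 0,"fingers": 0.35},
    {"x": 0.1,"y": 0.3,"z": -0.4,"twist": 0,"fingers": 0.35},
    {"x": 0.1,"y": 0.3,"z": -5,"twist": 0,"fingers": 0.4},
    {"x": 0.1,"y": 0.3,"z": -9,"twist": 0,"fingers": 0.5},
    {"x": 0.1,"y": 0.3,"z": -9,"twist": 0,"fingers": 0.5},
  ],
)

```text
clock: 41.0
position: [0.5783, 0.3263, 0.1877]
orientation: [3.133, -0.005, 1.608]
ft_force: [0.4, 0.0, 0.1]
finger_gap: 0.0427
finger_force: 0.0
```

```bash
cat > inj.py <<'E'
import sys
from h import *
p=np.array([float(sys.argv[1]),float(sys.argv[2])])
c=cam('wrist'); W=cloud(c); g=cv2.cvtColor(c['img'],cv2.COLOR_RGB2GRAY)
m=(np.hypot(W[...,0]-p[0],W[...,1]-p[1])<.029)&(W[...,2]<.035)
k=m&(W[...,2]>.0095); n,l,s,_=cv2.connectedComponentsWithStats(k.astype(np.uint8))
print('floor px',m.sum(),'raised',k.sum()); print([(int(s[i,4]),W[l==i].mean(0).round(3).tolist(),W[l==i][:,2].max().round(3)) for i in range(1,n) if s[i,4]>20])
H=np.full((15,15),-1.)
P=W[m]; ix=((P[:,:2]-p+.03)/.004).astype(int)
for a,b in zip(ix,P[:,2]): H[a[0],a[1]]=max(H[a[0],a[1]],b*1000)
print(H.round().astype(int))
E
python3 inj.py .5757 .3248; python3 - <<'E'
from h import *
go([.559,.0205,.10],np.radians(2))
E
```

```text
floor px 1550 raised 562
[(72, [0.565, 0.333, 0.016], np.float64(0.018)), (246, [0.557, 0.318, 0.015], np.float64(0.019)), (244, [0.595, 0.323, 0.015], np.float64(0.019))]
[[-1 -1 -1 -1 -1 14 14 10 -1 -1 -1 -1 -1 -1 -1]
 [-1 -1 -1 13 16 18 18 16 -1 -1 -1 -1 -1 -1 -1]
 [-1 -1  5 16 18 18 19 17  4 -1 -1 -1 -1 -1 -1]
 [-1  4  3 17 18 18 18 16 15 17 -1 -1 -1 -1 -1]
 [-1  4  3 14 17 17 15  4 16 18 18 -1 -1 -1 -1]
 [ 4  4  4  4  4  4  4  3 14 17 18 -1 -1 -1 -1]
 [ 3  4  4  4  4  4  4  3  4 12 13 -1 -1 -1 -1]
 [ 4  4  4  4  3  4  4  4  5  4  3 -1 -1 -1 -1]
 [ 4  4  4  4  5  4  4  3  3  4  3 -1 -1 -1 -1]
 [ 4  4  3  5  4  4  4 12  4  4 -1 -1 -1 -1 -1]
 [ 3  3  3  5  4 15 18 18 14  5 -1 -1 -1 -1 -1]
 [-1  4  4  4  4 17 18 19 16  4 -1 -1 -1 -1 -1]
 [-1 -1  4  3  3 18 18 18 16 -1 -1 -1 -1 -1 -1]
 [-1 -1  2  3  4 17 17 18 16 -1 -1 -1 -1 -1 -1]
 [-1 -1 -1 -1  4 15 16 16 14 -1 -1 -1 -1 -1 -1]]
 shift cm [-30.45  -3.     8.47] twist -89.9 j6 2.05
```

>>> carry_out(
  series=[
    {"x": -30.4,"y": -3,"z": 2,"twist": -90,"fingers": 0.5},
    {"x": -30.4,"y": -3,"z": 2,"twist": -90,"fingers": 0.5},
    {"x": -30.4,"y": -3,"z": 2,"twist": -90,"fingers": 0.5},
    {"x": -30.4,"y": -3,"z": 2,"twist": -90,"fingers": 0.5},
    {"x": -30.4,"y": -3,"z": 2,"twist": -90,"fingers": 0.5},
    {"x": -30.4,"y": -3,"z": 2,"twist": -90,"fingers": 0.5},
    {"x": -30.4,"y": -3,"z": 2,"twist": -90,"fingers": 0.5},
    {"x": -30.4,"y": -3,"z": 2,"twist": -90,"fingers": 0.5},
  ],
)

```text
clock: 41.85
position: [0.5564, 0.0174, 0.1596]
orientation: [-3.14, -0.002, 2.778]
ft_force: [0.5, 0.3, -0.0]
finger_gap: 0.0428
finger_force: 0.0
```

>>> carry_out(
  series=[
    {"x": 0,"y": 0,"z": 3,"twist": -21,"fingers": 0.5},
    {"x": 0,"y": 0,"z": 5,"twist": -21,"fingers": 0.5},
    {"x": 0,"y": 0,"z": 6,"twist": -21,"fingers": 0.5},
    {"x": 0,"y": 0,"z": 6,"twist": -21,"fingers": 0.5},
    {"x": 0,"y": 0,"z": 6,"twist": -21,"fingers": 0.5},
  ],
)

```text
clock: 42.35
position: [0.557, 0.0202, 0.1004]
orientation: [-3.142, -0.001, 3.141]
ft_force: [0.2, -0.5, 0.2]
finger_gap: 0.0428
finger_force: 0.0
```

```bash
python3 - <<'E'
from h import *
s=manip.sense(); print(s['position'],s['orientation'])
c=cam('wrist'); W=cloud(c); h=cv2.cvtColor(c['img'],cv2.COLOR_RGB2HSV)
m=(np.hypot(W[...,0]-.559,W[...,1]-.021)<.04)&(h[...,2]>130)&(h[...,1]<90)&(W[...,2]>.003)&(W[...,2]<.03); v,u=np.nonzero(m); print(m.sum()); 
if m.sum(): P=W[m]; print(P.mean(0),P.min(0),P.max(0)); w=pix(c,u.mean(),v.mean(),.009); print(w); go([w[0],w[1],.006])
E
```

```text
[0.55704403 0.02020747 0.10037086] [-3.14156281e+00 -1.16053460e-03  3.14063953e+00]
435
[0.55584139 0.02035378 0.01104504] [0.54730295 0.01291768 0.00413444] [0.56662281 0.02806553 0.01513813]
[0.55655665 0.02036536 0.009     ]
 shift cm [0.1  0.02 9.51] twist 0 j6 0.04
```

>>> carry_out(
  series=[
    {"x": 0,"y": 0,"z": 4.5,"twist": 0,"fingers": 0.5},
    {"x": 0,"y": 0,"z": 8,"twist": 0,"fingers": 0.5},
    {"x": 0,"y": 0,"z": 9.5,"twist": 0,"fingers": 0.5},
    {"x": 0,"y": 0,"z": 9.5,"twist": 0,"fingers": 0.3},
    {"x": 0,"y": 0,"z": 9.5,"twist": 0,"fingers": 0},
    {"x": 0,"y": 0,"z": 9.5,"twist": 0,"fingers": 0},
    {"x": 0,"y": 0,"z": 9.5,"twist": 0,"fingers": 0},
    {"x": 0,"y": 0,"z": 9.5,"twist": 0,"fingers": 0},
  ],
)

```text
clock: 43.2
position: [0.5583, 0.0203, 0.0069]
orientation: [3.142, 0.002, -3.141]
ft_force: [-1.3, -0.5, -0.2]
finger_gap: 0.0132
finger_force: 19.5
```

>>> carry_out(
  series=[
    {"x": 0,"y": 0,"z": -4,"twist": 0,"fingers": 0},
    {"x": 0,"y": 0,"z": -9,"twist": 0,"fingers": 0},
    {"x": 0,"y": 0,"z": -12,"twist": 0,"fingers": 0},
    {"x": 0,"y": 0,"z": -12,"twist": 0,"fingers": 0},
  ],
)

```text
clock: 43.6
position: [0.5605, 0.0204, 0.1316]
orientation: [3.141, 0.009, -3.141]
ft_force: [0.8, 0.1, -0.9]
finger_gap: 0.0135
finger_force: 19.6
```

```bash
python3 - <<'E'
from h import *
s=manip.sense();print(s['finger_gap'],s['finger_force'],s['position']); go([.5757,.3248,.095])
E
```

```text
0.013542077643993636 19.5669025182724 [0.56047849 0.02035452 0.13164354]
 shift cm [-1.54 30.44  3.66] twist 0 j6 0.04
```

>>> carry_out(
  series=[
    {"x": -1.9,"y": 5,"z": 0,"twist": 0,"fingers": 0},
    {"x": -1.9,"y": 10,"z": 0,"twist": 0,"fingers": 0},
    {"x": -1.9,"y": 15,"z": 0,"twist": 0,"fingers": 0},
    {"x": -1.9,"y": 20,"z": 0,"twist": 0,"fingers": 0},
    {"x": -1.9,"y": 25,"z": 0,"twist": 0,"fingers": 0},
    {"x": -1.9,"y": 29,"z": 0,"twist": 0,"fingers": 0},
    {"x": -1.9,"y": 30.5,"z": 1,"twist": 0,"fingers": 0},
    {"x": -1.9,"y": 30.5,"z": 3,"twist": 0,"fingers": 0},
  ],
)

```text
clock: 44.4
position: [0.5765, 0.3281, 0.0957]
orientation: [3.14, 0.002, -3.137]
ft_force: [0.9, 0.5, -0.0]
finger_gap: 0.0135
finger_force: 19.6
```

>>> carry_out(
  series=[
    {"x": 0,"y": 0,"z": 0,"twist": 0,"fingers": 0},
    {"x": 0,"y": 0,"z": 0,"twist": 0,"fingers": 0},
  ],
)

```text
clock: 44.6
position: [0.5757, 0.3242, 0.095]
orientation: [-3.14, -0.002, -3.141]
ft_force: [0.8, 0.3, -0.3]
finger_gap: 0.0131
finger_force: 19.6
```

```bash
python3 lj.py o .5757 .3248
```

```text
circle [0.5753 0.3247] r 0.0317 731 [0.5428 0.2914 0.0869] [0.6092 0.3576 0.091 ]
[0.57626762 0.32437446 0.09595676] 0.01343424965466894
```

>>> carry_out(
  series=[
    {"x": 0,"y": 0,"z": -0.3,"twist": 0,"fingers": 0.35},
    {"x": 0,"y": 0,"z": -0.3,"twist": 0,"fingers": 0.35},
    {"x": 0,"y": 0,"z": -0.3,"twist": 0,"fingers": 0.35},
    {"x": 0,"y": 0,"z": -5,"twist": 0,"fingers": 0.4},
    {"x": 0,"y": 0,"z": -9,"twist": 0,"fingers": 0.6},
    {"x": 0,"y": 0,"z": -9,"twist": 0,"fingers": 1},
    {"x": 0,"y": 0,"z": -9,"twist": 0,"fingers": 1},
  ],
)

```text
clock: 45.35
position: [0.577, 0.3255, 0.1876]
orientation: [3.14, 0.003, -3.141]
ft_force: [-0.2, -0.6, -0.7]
finger_gap: 0.0762
finger_force: 0.0
```

```bash
python3 inj.py .5755 .3248|head -2; python3 - <<'E'
from h import *
c=cam('top'); W=cloud(c)
r=ring(c,'b',.07,(345,150,395,195)); print('cup b',r[0],r[2]); go([r[2][0],r[2][1],.15],np.radians(92))
h=cv2.cvtColor(c['img'],cv2.COLOR_RGB2HSV)
for n,p in (('plain',(.402,.145)),('blue',(.36,.348))):
    v=W[np.hypot(W[...,0]-p[0],W[...,1]-p[1])<.06]; v=v[(v[:,2]>.015)&(v[:,2]<.12)]; print(n,v.min(0).round(3),v.max(0).round(3))
m=(h[...,0]>3)&(h[...,0]<25)&(h[...,1]>120)&(h[...,2]>60)&(np.abs(W[...,0]-.396)<.2)&(np.abs(W[...,1]+.424)<.2); print('orange in tub',m.sum(),np.percentile(W[m],[2,50,98],axis=0).round(3).tolist())
E
```

```text
floor px 1586 raised 562
[(61, [0.566, 0.335, 0.015], np.float64(0.018)), (499, [0.583, 0.322, 0.015], np.float64(0.019))]
cup b (369.4375, 172.125, 12.637624740600586) [ 0.66355675 -0.15045371  0.07      ]
 shift cm [ -8.73 -47.55   3.49] twist 88.0 j6 0.51
plain [0.37  0.113 0.015] [0.437 0.182 0.094]
blue [0.337 0.317 0.016] [0.399 0.373 0.094]
orange in tub 579 [[0.33, -0.49, 0.004], [0.356, -0.446, 0.052], [0.381, -0.421, 0.061]]
```

>>> carry_out(
  series=[
    {"x": 0,"y": -47.5,"z": 0,"twist": 88,"fingers": 1},
    {"x": 0,"y": -47.5,"z": 0,"twist": 88,"fingers": 1},
    {"x": 0,"y": -47.5,"z": 0,"twist": 88,"fingers": 1},
    {"x": 0,"y": -47.5,"z": 0,"twist": 88,"fingers": 1},
    {"x": 0,"y": -47.5,"z": 0,"twist": 88,"fingers": 1},
    {"x": -8.7,"y": -47.5,"z": 0,"twist": 88,"fingers": 1},
    {"x": -8.7,"y": -47.5,"z": 0,"twist": 88,"fingers": 1},
    {"x": -8.7,"y": -47.5,"z": 0,"twist": 88,"fingers": 1},
  ],
)

```text
clock: 46.25
position: [0.6302, -0.0666, 0.1844]
orientation: [-3.14, -0.001, 1.936]
ft_force: [0.9, 0.6, -0.1]
finger_gap: 0.0857
finger_force: 0.0
```

```bash
python3 - <<'E'
from h import *
go([.6636,-.1505,.15],np.radians(92))
E
```

```text
shift cm [-9.03  0.13  3.44] twist 18.9 j6 1.1
```

>>> carry_out(
  series=[
    {"x": -5,"y": 0.1,"z": 0,"twist": 8,"fingers": 1},
    {"x": -9,"y": 0.1,"z": 0,"twist": 18.9,"fingers": 1},
    {"x": -9,"y": 0.1,"z": 3,"twist": 18.9,"fingers": 1},
    {"x": -9,"y": 0.1,"z": 5,"twist": 18.9,"fingers": 1},
    {"x": -9,"y": 0.1,"z": 5,"twist": 18.9,"fingers": 1},
  ],
)

```text
clock: 46.75
position: [0.6616, -0.1482, 0.1304]
orientation: [-3.133, -0.002, 1.612]
ft_force: [-0.3, 0.3, -0.2]
finger_gap: 0.0855
finger_force: 0.0
```

```bash
python3 - <<'E'
from h import *
cup('b'); go([.6636,-.1505,.050],np.radians(92))
c=cam('wrist'); W=cloud(c); h=cv2.cvtColor(c['img'],cv2.COLOR_RGB2HSV)
P=W[cv2.inRange(h,(95,110,50),(125,255,255))>0]; P=P[(P[:,2]>.066)&(P[:,2]<.074)&(np.hypot(P[:,0]-.6636,P[:,1]+.15)<.06)]
A=np.c_[2*P[:,:2],np.ones(len(P))]; x=np.linalg.lstsq(A,(P[:,:2]**2).sum(1),rcond=None)[0]; print('circle',x[:2],len(P),P.min(0),P.max(0)); go([x[0],x[1],.050],np.radians(92))
E
```

```text
tcp [ 0.6616 -0.1482  0.1304] force [-0.3  0.3 -0.2] cup pts in tool mm: x [-58.  24.] z [ 61. 132.] 5719
profile z:x [(64, -35, 25), (72, -31, 23), (80, -31, 22), (88, -30, 22), (96, -30, 22), (104, -29, 21), (112, -29, 21), (120, -29, 21), (128, -76, 20)]
 shift cm [-0.26  0.1   8.28] twist 0.4 j6 1.31
circle [ 0.66432272 -0.15289587] 1614 [ 0.63410353 -0.18348658  0.06600283] [ 0.69479067 -0.12281365  0.07052005]
 shift cm [-0.5   0.07  8.47] twist 0.4 j6 1.31
```

>>> carry_out(
  series=[
    {"x": -0.5,"y": 0.1,"z": 4,"twist": 0,"fingers": 1},
    {"x": -0.5,"y": 0.1,"z": 8,"twist": 0,"fingers": 1},
    {"x": -0.5,"y": 0.1,"z": 8.3,"twist": 0,"fingers": 1},
    {"x": -0.5,"y": 0.1,"z": 8.3,"twist": 0,"fingers": 0},
    {"x": -0.5,"y": 0.1,"z": 8.3,"twist": 0,"fingers": 0},
    {"x": -0.5,"y": 0.1,"z": 8.3,"twist": 0,"fingers": 0},
    {"x": -0.5,"y": 0.1,"z": 8.3,"twist": 0,"fingers": 0},
  ],
  force=20,
)

```text
clock: 47.55
position: [0.6669, -0.1533, 0.0561]
orientation: [3.137, 0.001, 1.613]
ft_force: [-0.9, -0.4, 7.7]
finger_gap: 0.0554
finger_force: 21.6
```

>>> carry_out(
  series=[
    {"x": 0,"y": 0,"z": -2,"twist": 0,"fingers": 0},
    {"x": 0,"y": 0,"z": -5,"twist": 0,"fingers": 0},
    {"x": 0,"y": 0,"z": -7.7,"twist": 0,"fingers": 0},
    {"x": 0,"y": 0,"z": -7.7,"twist": 0,"fingers": 0},
  ],
)

```text
clock: 47.95
position: [0.6681, -0.1536, 0.1359]
orientation: [3.133, 0.002, 1.613]
ft_force: [0.7, 0.5, 0.0]
finger_gap: 0.0557
finger_force: 21.9
```

```bash
python3 - <<'E'
from h import *
cup('b'); go([.435,-.37,.127])
E
```

```text
tcp [ 0.6681 -0.1536  0.1359] force [0.7 0.5 0. ] cup pts in tool mm: x [-28.  29.] z [-15.  54.] 13380
profile z:x [(-16, -30, 30), (-8, -30, 30), (0, -26, 28), (8, -26, 28), (16, -25, 27), (24, -25, 27), (32, -24, 26), (40, -24, 26), (48, -23, 26), (56, -23, 26)]
 shift cm [-20.67 -24.11   0.63] twist 0 j6 1.3
```

>>> carry_out(
  series=[
    {"x": -1.5,"y": -2,"z": 0,"twist": 0,"fingers": 0},
    {"x": -4,"y": -5,"z": 0,"twist": 0,"fingers": 0},
    {"x": -7,"y": -8.5,"z": 0,"twist": 0,"fingers": 0},
    {"x": -10.5,"y": -12.5,"z": 0,"twist": 0,"fingers": 0},
    {"x": -14,"y": -16.5,"z": 0,"twist": 0,"fingers": 0},
    {"x": -17.5,"y": -20.5,"z": 0,"twist": 0,"fingers": 0},
    {"x": -19.7,"y": -23,"z": 0,"twist": 0,"fingers": 0},
    {"x": -20.7,"y": -24.1,"z": 0,"twist": 0,"fingers": 0},
  ],
)

```text
clock: 48.8
position: [0.4301, -0.3718, 0.129]
orientation: [-3.14, -0.0, 1.609]
ft_force: [0.2, 0.0, -1.0]
finger_gap: 0.0553
finger_force: 21.9
```

```bash
python3 - <<'E'
from h import *
go([.435,-.37,.098]); go([.435,-.287,.098])
E
```

```text
shift cm [0.16 0.5  3.1 ] twist 0 j6 0.82
 shift cm [8.45 0.81 3.1 ] twist 0 j6 0.82
```

>>> carry_out(
  series=[
    {"x": 0,"y": 0,"z": 1.5,"twist": 0,"fingers": 0},
    {"x": 0.5,"y": 0,"z": 2.9,"twist": 0,"fingers": 0},
    {"x": 1.7,"y": 0,"z": 2.9,"twist": 0,"fingers": 0},
    {"x": 3.2,"y": 0,"z": 2.9,"twist": 0,"fingers": 0},
    {"x": 4.7,"y": 0,"z": 2.9,"twist": 0,"fingers": 0},
    {"x": 6.2,"y": 0,"z": 2.9,"twist": 0,"fingers": 0},
    {"x": 7.5,"y": 0,"z": 2.9,"twist": 0,"fingers": 0},
    {"x": 8.3,"y": 0,"z": 2.9,"twist": 0,"fingers": 0},
  ],
)

```text
clock: 49.6
position: [0.4301, -0.2853, 0.1013]
orientation: [3.141, 0.0, 1.614]
ft_force: [0.5, -1.6, 0.8]
finger_gap: 0.0557
finger_force: 21.7
```

>>> carry_out(
  series=[
    {"x": 0.1,"y": 0,"z": 0.4,"twist": 0,"fingers": 0},
    {"x": 0.2,"y": 0,"z": 0.8,"twist": 0,"fingers": 0},
    {"x": 0.3,"y": 0,"z": 1.2,"twist": 0,"fingers": 0},
    {"x": 0.3,"y": 0,"z": 1.3,"twist": 0,"fingers": 0},
    {"x": 0.3,"y": 0,"z": 1.3,"twist": 0,"fingers": 0},
  ],
)

```text
clock: 50.1
position: [0.4298, -0.2841, 0.0875]
orientation: [3.141, -0.001, 1.612]
ft_force: [0.3, 0.4, 4.3]
finger_gap: 0.0556
finger_force: 22.8
```

```bash
python3 - <<'E'
from h import *
cup('b'); go([.361,.315,.155])
c=cam('wrist'); W=cloud(c); h=cv2.cvtColor(c['img'],cv2.COLOR_RGB2HSV); m=((h[...,0]<22)|(h[...,0]>168))&(h[...,1]>60)&(h[...,2]>60); m[:230]=0; m[:,:250]=0; m[:,390:]=0
print('reddish px',m.sum(), W[m].mean(0) if m.any() else '')
c=cam('top'); W=cloud(c); h=cv2.cvtColor(c['img'],cv2.COLOR_RGB2HSV); m=((h[...,0]<12)|(h[...,0]>170))&(h[...,1]>70)&(h[...,2]>70)&(W[...,2]<.1)&(np.abs(W[...,1])<.5); k,l,s,_=cv2.connectedComponentsWithStats(m.astype(np.uint8)); print([(s[i].tolist(),np.nanmean(W[l==i],0).round(3).tolist()) for i in range(1,k) if s[i,4]>8])
E
```

```text
tcp [ 0.4298 -0.2841  0.0875] force [0.3 0.4 4.3] cup pts in tool mm: x [-58.   5.] z [-42.  28.] 12140
profile z:x [(-72, 7, 9), (-40, -27, -12), (-32, -35, -25), (8, -5, 5), (16, -65, 6), (24, -62, -23), (32, -61, -51)]
 shift cm [60.15 -4.4  -6.74] twist 0 j6 0.95
reddish px 1263 [nan nan nan]
[([301, 68, 5, 21, 59], [0.945, 0.03, 0.06]), ([234, 83, 5, 7, 10], [0.919, 0.219, 0.085]), ([302, 90, 3, 4, 9], [0.896, 0.031, 0.08]), ([244, 104, 11, 20, 39], [0.86, 0.203, 0.003]), ([361, 105, 6, 5, 26], [0.861, -0.143, 0.043]), ([414, 144, 27, 26, 113], [0.723, -0.337, 0.004]), ([203, 198, 14, 22, 82], [0.571, 0.302, 0.026]), ([340, 290, 16, 10, 105], [0.32, -0.083, 0.009])]
```

>>> carry_out(
  series=[
    {"x": 0,"y": 0,"z": -1.5,"twist": 0,"fingers": 0},
    {"x": 1,"y": 0,"z": -4,"twist": 0,"fingers": 0},
    {"x": 3,"y": 0,"z": -6.8,"twist": 0,"fingers": 0},
    {"x": 6,"y": -0.4,"z": -7,"twist": 0,"fingers": 0},
    {"x": 10,"y": -0.7,"z": -7,"twist": 0,"fingers": 0},
    {"x": 14,"y": -1,"z": -7,"twist": 0,"fingers": 0},
    {"x": 18,"y": -1.3,"z": -7,"twist": 0,"fingers": 0},
    {"x": 22,"y": -1.6,"z": -7,"twist": 0,"fingers": 0},
  ],
)

```text
clock: 51.05
position: [0.4033, -0.0635, 0.1569]
orientation: [-3.14, -0.001, 1.611]
ft_force: [0.4, 0.3, -0.8]
finger_gap: 0.0555
finger_force: 22.4
```

>>> carry_out(
  series=[
    {"x": 4,"y": -0.3,"z": 0,"twist": 0,"fingers": 0},
    {"x": 8,"y": -0.6,"z": 0,"twist": 0,"fingers": 0},
    {"x": 12,"y": -0.9,"z": 0,"twist": 0,"fingers": 0},
    {"x": 16,"y": -1.2,"z": 0,"twist": 0,"fingers": 0},
    {"x": 20,"y": -1.5,"z": 0,"twist": 0,"fingers": 0},
    {"x": 23.5,"y": -1.8,"z": 0,"twist": 0,"fingers": 0},
    {"x": 26.5,"y": -2,"z": 0,"twist": 0,"fingers": 0},
    {"x": 29,"y": -2.2,"z": 0,"twist": 0,"fingers": 0},
  ],
)

```text
clock: 51.85
position: [0.3695, 0.2252, 0.1569]
orientation: [-3.14, 0.001, 1.613]
ft_force: [0.6, 0.3, -0.7]
finger_gap: 0.0554
finger_force: 22.4
```

>>> carry_out(
  series=[
    {"x": 2,"y": -0.1,"z": 0,"twist": 0,"fingers": 0},
    {"x": 3.7,"y": -0.2,"z": 0,"twist": 0,"fingers": 0},
    {"x": 5,"y": -0.3,"z": 0,"twist": 0,"fingers": 0},
    {"x": 6,"y": -0.4,"z": 0,"twist": 0,"fingers": 0},
    {"x": 6.8,"y": -0.4,"z": 0,"twist": 0,"fingers": 0},
    {"x": 7.3,"y": -0.4,"z": 0,"twist": 0,"fingers": 0},
    {"x": 7.3,"y": -0.4,"z": 0,"twist": 0,"fingers": 0},
  ],
)

```text
clock: 52.55
position: [0.3635, 0.2969, 0.1577]
orientation: [-3.141, 0.0, 1.613]
ft_force: [-0.2, 0.4, -0.3]
finger_gap: 0.0554
finger_force: 22.4
```

```bash
python3 lj.py b .361 .348; python3 - <<'E'
from h import *
cup('b'); go([.361,.315,.11])
E
```

```text
circle [0.3633 0.3476] r 0.0325 37 [0.3632 0.3149 0.0878] [0.3962 0.3497 0.0909]
[0.36348573 0.29659884 0.15776553] 0.05531401112753146
tcp [0.3635 0.2966 0.1578] force [ 0.3 -0.1 -1.2] cup pts in tool mm: x [-55.   6.] z [-42. 159.] 12177
profile z:x [(-72, 7, 10), (-40, -26, -14), (-32, -36, -25), (8, -3, 5), (16, -27, 6), (24, -50, -22), (32, -60, -51), (160, -65, -9)]
 shift cm [ 1.87 -0.17  4.78] twist 0 j6 2.21
```

>>> carry_out(
  series=[
    {"x": 1,"y": 0.1,"z": 1,"twist": 0,"fingers": 0},
    {"x": 2,"y": 0.1,"z": 2.5,"twist": 0,"fingers": 0},
    {"x": 2.8,"y": 0.1,"z": 4,"twist": 0,"fingers": 0},
    {"x": 3.1,"y": 0.1,"z": 4.8,"twist": 0,"fingers": 0},
    {"x": 3.1,"y": 0.1,"z": 5.1,"twist": 0,"fingers": 0},
    {"x": 3.5,"y": 0.2,"z": 5.3,"twist": 0,"fingers": 0},
    {"x": 3.9,"y": 0.2,"z": 5.5,"twist": 0,"fingers": 0},
  ],
)

```text
clock: 53.35
position: [0.364, 0.3356, 0.104]
orientation: [3.14, 0.0, 1.612]
ft_force: [-2.8, -3.1, 8.5]
finger_gap: 0.0553
finger_force: 23.5
```

>>> carry_out(
  series=[
    {"x": 0.2,"y": 0,"z": 0.2,"twist": 0,"fingers": 0},
    {"x": 0.4,"y": 0,"z": 0.4,"twist": 0,"fingers": 0},
    {"x": 0.6,"y": 0,"z": 0.6,"twist": 0,"fingers": 0},
    {"x": 0.8,"y": 0,"z": 0.9,"twist": 0,"fingers": 0},
    {"x": 1,"y": 0,"z": 1.2,"twist": 0,"fingers": 0},
    {"x": 1.1,"y": 0,"z": 1.4,"twist": 0,"fingers": 0},
    {"x": 1.1,"y": 0,"z": 1.5,"twist": 0,"fingers": 0},
    {"x": 1.1,"y": 0,"z": 1.5,"twist": 0,"fingers": 0},
  ],
)

```text
clock: 54.15
position: [0.3641, 0.3473, 0.0888]
orientation: [3.14, -0.001, 1.612]
ft_force: [-0.5, 1.0, 5.9]
finger_gap: 0.0554
finger_force: 20.7
```

```bash
cat > sb.py <<'E'
from h import *
cup('b'); c=cam('wrist'); W=cloud(c); h=cv2.cvtColor(c['img'],cv2.COLOR_RGB2HSV)
P=W[cv2.inRange(h,(95,110,50),(125,255,255))>0]; P=P[(np.abs(P[:,2]-.09)<.004)&(P[:,1]>.355)]; print('jar far lip',P.max(0) if len(P) else '')
m=((h[...,0]<22)|(h[...,0]>168))&(h[...,1]>60)&(h[...,2]>60); m[:150]=0; m[:,:250]=0; m[:,390:]=0; k,l,s,_=cv2.connectedComponentsWithStats(m.astype(np.uint8)); print('reddish',[(s[i].tolist(),np.nanmean(W[l==i],0).round(3).tolist()) for i in range(1,k) if s[i,4]>15])
for v in range(180,375,14): print(v,f"{h[v,320,0]}/{h[v,320,1]}/{h[v,320,2]}", W[v,320].round(3))
F=[]
for i in range(6): cam('wrist'); F.append(manip.sense()['ft_force'])
print('ft',np.mean(F,0).round(2))
E
python3 sb.py
```

```text
tcp [0.3641 0.3473 0.0888] force [-0.5  1.   5.9] cup pts in tool mm: x [-31.  31.] z [-51.  64.] 11875
profile z:x [(-72, 7, 9), (-48, -15, 3), (-40, 0, 2), (-8, 23, 27), (0, -33, 27), (8, -27, -18), (32, 29, 30), (40, 29, 31), (48, 30, 31), (56, 30, 32), (64, 31, 32)]
jar far lip [0.39152841 0.37453355 0.09399425]
reddish [([299, 261, 41, 32, 1034], [0.365, 0.341, 0.091]), ([298, 315, 27, 7, 116], [0.362, 0.321, 0.097])]
180 107/189/246 [0.364 0.378 0.049]
194 25/6/253 [0.364 0.376 0.068]
208 0/0/255 [0.364 0.375 0.086]
222 111/7/255 [0.367 0.332 0.004]
236 27/9/252 [0.367 0.32  0.002]
250 24/15/245 [0.367 0.317 0.019]
264 9/142/232 [0.365 0.345 0.087]
278 11/137/246 [0.365 0.342 0.095]
292 175/82/214 [0.366 0.332 0.092]
306 106/171/249 [0.367 0.32  0.086]
320 10/154/235 [0.366 0.321 0.099]
334 107/185/245 [0.365 0.345 0.135]
348 107/181/245 [0.365 0.34  0.137]
362 107/185/244 [0.365 0.337 0.139]
ft [0.25 0.28 5.19]
```

>>> carry_out(
  series=[
    {"x": 0,"y": 0,"z": 0,"twist": 0,"fingers": 0},
    {"x": 0,"y": 0,"z": 0,"twist": 0,"fingers": 0},
  ],
)

```text
clock: 54.75
position: [0.3638, 0.3472, 0.0885]
orientation: [3.14, -0.001, 1.612]
ft_force: [-0.1, 0.7, 6.8]
finger_gap: 0.0554
finger_force: 20.6
```

```bash
python3 sb.py
```

```text
tcp [0.3638 0.3472 0.0885] force [-0.1  0.7  6.8] cup pts in tool mm: x [-31.  32.] z [-52.  64.] 11842
profile z:x [(-72, 7, 9), (-56, -13, -11), (-48, -15, 4), (-40, 1, 3), (-8, 24, 27), (0, -32, 27), (8, -24, -20), (40, 30, 31), (48, 30, 32), (56, 31, 32), (64, 31, 32)]
jar far lip [0.39143952 0.37537101 0.09399398]
reddish [([295, 222, 54, 22, 808], [0.366, 0.331, 0.016])]
180 108/187/244 [0.364 0.378 0.049]
194 24/16/245 [0.364 0.376 0.07 ]
208 0/0/255 [0.364 0.375 0.085]
222 34/8/255 [0.367 0.332 0.003]
236 11/120/235 [0.367 0.326 0.015]
250 21/15/245 [0.367 0.317 0.018]
264 23/17/243 [0.367 0.315 0.035]
278 24/17/244 [0.367 0.315 0.052]
292 111/101/220 [0.367 0.314 0.066]
306 107/169/249 [0.366 0.321 0.088]
320 108/189/215 [0.364 0.351 0.134]
334 107/180/246 [0.365 0.345 0.134]
348 107/183/245 [0.365 0.341 0.137]
362 106/185/244 [0.365 0.336 0.138]
ft [-0.28  0.08  5.42]
```

>>> carry_out(
  series=[
    {"x": 0,"y": 0,"z": -0.3,"twist": 0,"fingers": 0},
    {"x": 0,"y": 0,"z": -0.7,"twist": 0,"fingers": 0},
    {"x": 0,"y": 0,"z": -1.6,"twist": 0,"fingers": 0},
    {"x": 0.8,"y": 0,"z": -1.8,"twist": 0,"fingers": 0},
    {"x": -0.8,"y": 0,"z": -1.8,"twist": 0,"fingers": 0},
    {"x": 0.8,"y": 0,"z": -1.8,"twist": 0,"fingers": 0},
    {"x": 0,"y": 0,"z": -1.8,"twist": 0,"fingers": 0},
    {"x": 0,"y": 0,"z": -1.8,"twist": 0,"fingers": 0},
  ],
)

```text
clock: 55.95
position: [0.3631, 0.3463, 0.1056]
orientation: [-3.141, 0.001, 1.613]
ft_force: [0.2, -0.3, -0.4]
finger_gap: 0.0555
finger_force: 21.5
```

```bash
sed -i 's/range(6)/range(14)/' sb.py; python3 sb.py; python3 lj.py b .3633 .3476; python3 - <<'E'
from h import *
go([.42,-.42,.17])
E
```

```text
tcp [0.3631 0.3463 0.1056] force [ 0.2 -0.3 -0.4] cup pts in tool mm: x [-32.  35.] z [-51.  83.] 11772
profile z:x [(-72, 8, 10), (-48, -15, 3), (-40, 0, 1), (0, -35, -19), (8, -24, -18), (16, -27, 34), (56, 34, 35), (64, 34, 35), (72, 34, 35), (80, 34, 35), (88, 34, 34)]
jar far lip [0.39408767 0.38113615 0.0908895 ]
reddish [([294, 194, 59, 37, 1369], [0.366, 0.338, 0.016])]
180 0/0/255 [0.363 0.382 0.082]
194 23/8/253 [0.365 0.347 0.002]
208 25/6/253 [0.366 0.336 0.003]
222 10/137/242 [0.366 0.329 0.015]
236 23/17/244 [0.366 0.318 0.017]
250 23/17/243 [0.366 0.318 0.041]
264 24/16/243 [0.366 0.318 0.059]
278 24/16/244 [0.366 0.318 0.075]
292 106/169/251 [0.365 0.325 0.099]
306 106/169/250 [0.366 0.32  0.105]
320 106/175/249 [0.366 0.314 0.107]
334 107/179/246 [0.364 0.345 0.152]
348 107/181/245 [0.364 0.34  0.154]
362 107/182/246 [0.365 0.335 0.155]
ft [ 0.38 -0.12 -0.43]
circle [0.3627 0.3481] r 0.0316 826 [0.3299 0.319  0.0871] [0.3959 0.3812 0.0912]
[0.36333049 0.34676401 0.10580924] 0.05514454853367055
 shift cm [-76.85   2.47  -6.42] twist 0 j6 2.29
```

>>> carry_out(
  series=[
    {"x": 0,"y": 0,"z": -4,"twist": 0,"fingers": 0},
    {"x": -4,"y": 1,"z": -6.4,"twist": 0,"fingers": 0},
    {"x": -9,"y": 2,"z": -6.4,"twist": 0,"fingers": 0},
    {"x": -14,"y": 3,"z": -6.4,"twist": 0,"fingers": 0},
    {"x": -19,"y": 3.5,"z": -6.4,"twist": 0,"fingers": 0},
    {"x": -24,"y": 4,"z": -6.4,"twist": 0,"fingers": 0},
    {"x": -29,"y": 4.5,"z": -6.4,"twist": 0,"fingers": 0},
    {"x": -34,"y": 5,"z": -6.4,"twist": 0,"fingers": 0},
  ],
)

```text
clock: 57.6
position: [0.427, 0.0102, 0.1701]
orientation: [3.141, -0.0, 1.613]
ft_force: [1.3, 0.4, -0.9]
finger_gap: 0.0551
finger_force: 21.7
```

>>> carry_out(
  series=[
    {"x": -5,"y": 0.2,"z": 0,"twist": 0,"fingers": 0},
    {"x": -10,"y": 0.4,"z": 0,"twist": 0,"fingers": 0},
    {"x": -15,"y": 0.6,"z": 0,"twist": 0,"fingers": 0},
    {"x": -20,"y": 0.8,"z": 0,"twist": 0,"fingers": 0},
    {"x": -25,"y": 1,"z": 0,"twist": 0,"fingers": 0},
    {"x": -30,"y": 1,"z": 0,"twist": 0,"fingers": 0},
    {"x": -35,"y": 1,"z": 0,"twist": 0,"fingers": 0},
    {"x": -40,"y": 1,"z": 0,"twist": 0,"fingers": 0},
  ],
)

```text
clock: 58.4
position: [0.4534, -0.3891, 0.1698]
orientation: [3.141, 0.0, 1.612]
ft_force: [1.0, 0.3, 0.3]
finger_gap: 0.055
finger_force: 21.7
```

```bash
python3 - <<'E'
from h import *
go([.455,-.42,.030]); print(manip.sense()['position'])
E
```

```text
shift cm [-3.09  0.03 13.98] twist 0 j6 0.82
[ 0.45342771 -0.38912451  0.16980102]
```

>>> carry_out(
  series=[
    {"x": -3,"y": 0,"z": 4,"twist": 0,"fingers": 0},
    {"x": -3,"y": 0,"z": 8.5,"twist": 0,"fingers": 0},
    {"x": -3,"y": 0,"z": 12.5,"twist": 0,"fingers": 0},
    {"x": -3,"y": 0,"z": 14.2,"twist": 0,"fingers": 0},
    {"x": -3,"y": 0,"z": 14.2,"twist": 0,"fingers": 0},
    {"x": -3,"y": 0,"z": 14.2,"twist": 0,"fingers": 1},
    {"x": -3,"y": 0,"z": 14.2,"twist": 0,"fingers": 1},
    {"x": -3,"y": 0,"z": 14.2,"twist": 0,"fingers": 1},
  ],
)

```text
clock: 59.2
position: [0.456, -0.4177, 0.0299]
orientation: [3.139, 0.002, 1.613]
ft_force: [-0.0, 0.2, -0.6]
finger_gap: 0.0855
finger_force: 0.0
```

>>> carry_out(
  series=[
    {"x": 0,"y": 0,"z": -4,"twist": 0,"fingers": 1},
    {"x": 0,"y": 0,"z": -9,"twist": 0,"fingers": 1},
    {"x": 0,"y": 0,"z": -14,"twist": 0,"fingers": 1},
    {"x": 5,"y": -1,"z": -16,"twist": 0,"fingers": 1},
    {"x": 10,"y": -2,"z": -16,"twist": 0,"fingers": 1},
    {"x": 15,"y": -4,"z": -16,"twist": 0,"fingers": 1},
    {"x": 20,"y": -6,"z": -16,"twist": 0,"fingers": 1},
    {"x": 20,"y": -6,"z": -16,"twist": 0,"fingers": 1},
  ],
)

```text
clock: 60.0
position: [0.3848, -0.2163, 0.1895]
orientation: [3.14, 0.0, 1.615]
ft_force: [0.1, -1.3, -0.0]
finger_gap: 0.0854
finger_force: 0.0
```

```bash
cat > fin.py <<'E'
from h import *
print(manip.sense()['position'])
for n in ('top','scene'):
    c=cam(n); W=cloud(c); h=cv2.cvtColor(c['img'],cv2.COLOR_RGB2HSV); inb=(np.abs(W[...,0]-.5)<.36)&(np.abs(W[...,1])<.62)
    tub=(np.abs(W[...,0]-.396)<.14)&(np.abs(W[...,1]+.424)<.11)
    for k,(lo,hi) in {'o':((3,120,60),(25,255,255)),'b':((95,110,50),(125,255,255))}.items():
        m=(cv2.inRange(h,lo,hi)>0)&tub
        if m.any(): print(n,'tub',k,m.sum(),np.percentile(W[m],[3,50,97],axis=0).round(3).tolist())
    for nm,m in (('white',(h[...,2]>110)&(h[...,1]<80)),('red',((h[...,0]<14)|(h[...,0]>168))&(h[...,1]>60)&(h[...,2]>70))):
        k,l,s,_=cv2.connectedComponentsWithStats((m&inb&~tub).astype(np.uint8))
        print(n,nm,[(int(s[i,4]),np.nanmedian(W[l==i],0).round(3).tolist()) for i in range(1,k) if s[i,4]>7])
    for nm,p in (('plain',(.4035,.147)),('blue',(.3627,.348)),('orange',(.5755,.325)),('bottle',(.765,.168))):
        v=W[np.hypot(W[...,0]-p[0],W[...,1]-p[1])<.06]; v=v[(v[:,2]>.015)&(v[:,2]<.22)]; print(n,nm,len(v),np.percentile(v,[.5,99.5],axis=0).round(3).tolist() if len(v) else '')
E
python3 fin.py
```

```text
[ 0.38479055 -0.21632106  0.18946817]
top tub b 545 [[0.426, -0.498, 0.005], [0.449, -0.454, 0.052], [0.473, -0.428, 0.061]]
top white [(21, [0.858, -0.218, 0.056]), (299, [0.757, 0.165, 0.107]), (1024, [0.74, -0.231, 0.016]), (210, [0.737, 0.61, 0.017]), (189, [0.584, 0.337, 0.013]), (45, [0.568, 0.299, 0.065]), (514, [0.402, 0.151, 0.006]), (137, [0.408, -0.172, 0.671]), (244, [0.364, 0.358, 0.006]), (5523, [0.356, -0.184, 0.68]), (11, [0.369, 0.379, 0.079]), (864, [0.307, 0.096, 0.014]), (125, [0.301, -0.15, 0.012]), (1082, [0.345, -0.235, 0.682])]
top red [(252, [0.778, 0.176, 0.152]), (11, [0.859, -0.142, 0.042]), (412, [0.72, -0.333, 0.015]), (315, [0.575, 0.325, 0.052]), (9128, [0.348, -0.19, 0.678]), (13, [0.356, 0.346, 0.017]), (95, [0.32, -0.083, 0.012])]
top plain 254 [[0.37, 0.114, 0.016], [0.437, 0.181, 0.093]]
top blue 499 [[0.333, 0.317, 0.015], [0.398, 0.383, 0.093]]
top orange 500 [[0.544, 0.294, 0.015], [0.61, 0.359, 0.094]]
top bottle 624 [[0.741, 0.143, 0.017], [0.819, 0.204, 0.19]]
scene tub o 480 [[0.335, -0.492, 0.008], [0.365, -0.456, 0.051], [0.379, -0.424, 0
[... 674 characters left out ...]
 0.672]), (11, [0.398, -0.237, 0.674]), (16, [0.429, -0.196, 0.672]), (38, [0.412, -0.239, 0.661]), (11, [0.403, -0.253, 0.664]), (14, [0.429, -0.209, 0.664]), (15, [0.428, -0.217, 0.656]), (25, [0.401, -0.272, 0.66]), (8, [0.439, -0.202, 0.66]), (8, [0.424, -0.227, 0.656]), (13, [0.562, 0.297, 0.086]), (120, [0.597, 0.3, 0.035]), (11, [0.602, 0.309, 0.088]), (57, [0.32, -0.085, 0.012]), (216, [0.775, 0.172, 0.152]), (46, [0.74, -0.321, 0.006])]
scene plain 530 [[0.368, 0.111, 0.015], [0.436, 0.176, 0.094]]
scene blue 505 [[0.329, 0.314, 0.016], [0.397, 0.381, 0.094]]
scene orange 565 [[0.543, 0.29, 0.016], [0.609, 0.357, 0.095]]
scene bottle 756 [[0.742, 0.139, 0.018], [0.818, 0.196, 0.19]]
```

>>> carry_out(
  series=[
    {"x": 40,"y": 0,"z": -3,"twist": 0,"fingers": 1},
    {"x": 40,"y": 0,"z": -3,"twist": 0,"fingers": 1},
    {"x": 40,"y": 0,"z": -3,"twist": 0,"fingers": 1},
    {"x": 40,"y": 0,"z": -3,"twist": 0,"fingers": 1},
    {"x": 40,"y": 0,"z": -3,"twist": 0,"fingers": 1},
    {"x": 40,"y": 0,"z": -3,"twist": 0,"fingers": 1},
    {"x": 40,"y": 0,"z": -3,"twist": 0,"fingers": 1},
    {"x": 40,"y": 0,"z": -3,"twist": 0,"fingers": 1},
  ],
)

```text
clock: 60.9
position: [0.3714, 0.1811, 0.2187]
orientation: [3.139, -0.001, 1.612]
ft_force: [1.6, -0.4, -0.2]
finger_gap: 0.0858
finger_force: 0.0
```

>>> carry_out(
  series=[
    {"x": 4,"y": 0,"z": 0,"twist": 0,"fingers": 1},
    {"x": 8,"y": 0,"z": 0,"twist": 0,"fingers": 1},
    {"x": 9.5,"y": 0,"z": 0,"twist": 0,"fingers": 1},
    {"x": 9.5,"y": 0,"z": 0,"twist": 0,"fingers": 1},
  ],
)

```text
clock: 61.3
position: [0.3672, 0.2756, 0.2176]
orientation: [3.141, 0.0, 1.615]
ft_force: [-0.2, -0.8, 0.0]
finger_gap: 0.0852
finger_force: 0.0
```

```bash
python3 - <<'E'
from h import *
s=manip.sense(); print(s['position'])
c=cam('wrist'); W=cloud(c); h=cv2.cvtColor(c['img'],cv2.COLOR_RGB2HSV); print('cam',-c['R'].T@c['t'])
p=(.3627,.348); m=(np.hypot(W[...,0]-p[0],W[...,1]-p[1])<.029)&(W[...,2]<.04); r=m&(W[...,2]>.009); k,l,t,_=cv2.connectedComponentsWithStats(r.astype(np.uint8)); print(m.sum(),[(t[i].tolist(),W[l==i].mean(0).round(3).tolist()) for i in range(1,k) if t[i,4]>15])
H=np.full((15,15),-1.); P=W[m]; ix=((P[:,:2]-p+.03)/.004).astype(int)
for a,b in zip(ix,P[:,2]): H[a[0],a[1]]=max(H[a[0],a[1]],b*1000)
print(H.round().astype(int)); go([.5755,.325-.348+s['position'][1],.22])
E
```

```text
[0.3672275  0.27556986 0.21757006]
cam [0.36337342 0.35818952 0.35877935]
2573 [([299, 86, 46, 37, 1003], [0.368, 0.339, 0.016])]
[[-1 -1 -1 -1  2  4  3  4  3  3  2 -1 -1 -1 -1]
 [-1 -1 -1  4  4  4  4  4  4  3  4  4  3 -1 -1]
 [-1 -1  3  4  4  4  4  4  4  4  4  4  4 -1 -1]
 [-1  3  4  4  4 17 17 16  4  4  4  4  4  3 -1]
 [14 17 17 16 16 18 18 17 13  4  4  4  3  4  3]
 [15 17 18 19 15 19 19 18 14  4  4  4  4  5  4]
 [16 18 18 18 16 18 18 17 11  4  4  4  4  4  3]
 [14 17 19 17 15 18 18 16  3  4  4  4  4  4  4]
 [ 3 16 17 17 12  3 12  4  3  4  4  4  4  5  4]
 [ 3  3 15 17 16 11  4  4  4  3  4  4  4  4  3]
 [ 4 14 17 19 18 17 16 17 18 15  4  4  4  5  3]
 [-1 13 18 20 22 19 18 19 18 17  4  4  4  3 -1]
 [-1 -1 17 20 20 19 17 19 18 15  4  4  5 -1 -1]
 [-1 -1 -1 17 18 16 18 20 18 16  4  4 -1 -1 -1]
 [-1 -1 -1 -1  3  4 16 18 17 11  5 -1 -1 -1 -1]]
 shift cm [-3.05 20.74 -0.24] twist 0 j6 2.17
```

>>> carry_out(
  series=[
    {"x": -1,"y": 5,"z": 0,"twist": 0,"fingers": 1},
    {"x": -2,"y": 10,"z": 0,"twist": 0,"fingers": 1},
    {"x": -3,"y": 15,"z": 0,"twist": 0,"fingers": 1},
    {"x": -3,"y": 19,"z": 0,"twist": 0,"fingers": 1},
    {"x": -3,"y": 20.7,"z": 0,"twist": 0,"fingers": 1},
    {"x": -3,"y": 20.7,"z": 0,"twist": 0,"fingers": 1},
    {"x": -3,"y": 20.7,"z": 0,"twist": 0,"fingers": 1},
  ],
)

```text
clock: 62.05
position: [0.5744, 0.2507, 0.2176]
orientation: [-3.141, 0.0, 1.61]
ft_force: [-0.4, -0.5, 0.2]
finger_gap: 0.085
finger_force: 0.0
```

```bash
python3 - <<'E'
from h import *
c=cam('wrist'); W=cloud(c); print('cam',-c['R'].T@c['t'])
p=(.5755,.325); m=(np.hypot(W[...,0]-p[0],W[...,1]-p[1])<.029)&(W[...,2]<.04)
H=np.full((15,15),-1.); P=W[m]; ix=((P[:,:2]-p+.03)/.004).astype(int)
for a,b in zip(ix,P[:,2]): H[a[0],a[1]]=max(H[a[0],a[1]],b*1000)
print(H.round().astype(int))
c=cam('top'); W=cloud(c); h=cv2.cvtColor(c['img'],cv2.COLOR_RGB2HSV); m=(h[...,0]<26)&(h[...,1]>120)&(h[...,2]>60)&(np.abs(W[...,0]-.396)<.13)&(np.abs(W[...,1]+.424)<.1); print('tub o',m.sum())
F=W[(np.abs(W[...,0]-.396)<.12)&(np.abs(W[...,1]+.38)<.04)]; print('tub raised px y>-.42:',(F[:,2]>.012).sum())
for nm,q in (('plain',(.4035,.147)),('blue',(.3627,.348)),('bottle',(.765,.168))):
    v=W[np.hypot(W[...,0]-q[0],W[...,1]-q[1])<.06]; v=v[(v[:,2]>.015)&(v[:,2]<.22)]; print(nm,np.percentile(v,[.5,99.5],axis=0).round(3).tolist())
E
```

```text
cam [0.57110334 0.33339018 0.35872557]
[[-1 -1 -1 -1  2 30 14 37 39 39 39 -1 -1 -1 -1]
 [-1 -1 -1 13 17 18 17 16  4  5 33 39 27 -1 -1]
 [-1 -1  3 16 18 20 18 16  4 14 15 16 38 37 -1]
 [-1  3 12 17 19 18 17 16 16 17 18 19 17 39 -1]
 [ 3  3  4 16 17 16 14  5 17 18 18 19 17 32 34]
 [ 4  4  4  4  4 17 17 18 16 18 18 19 14  5 36]
 [ 4  3  4  3  9 18 19 18 15 13 15  4  3  5 16]
 [ 4  4  4  4 14 18 20 19 14  4  4  4  4  3  5]
 [ 4  4  3  4 14 18 18 17 12  4  4  4  4  4  4]
 [ 4  3  4  4 12 16 17 16  4  5  4  4  4  4  3]
 [ 4  4  4  4  4 16 17 16 13  5  3  4  5  4  3]
 [-1  4  4  4 11 18 19 18 15  4  4  4  3  5 -1]
 [-1 -1  4  4 11 18 18 17 16  4  3  4  4 -1 -1]
 [-1 -1 -1  3  4 17 18 18 16  4  4  3 -1 -1 -1]
 [-1 -1 -1 -1  3 15 17 17 13  3  2 -1 -1 -1 -1]]
tub o 579
tub raised px y>-.42: 6
plain [[0.37, 0.113, 0.016], [0.437, 0.181, 0.093]]Traceback (most recent call last):
  File "<stdin>", line 10, in <module>
    return _quantile_unchecked(
        a, q, axis, out, overwrite_input, method, keepdims, weights)
    return _ureduce(a,
                    func=_quantile_ureduce_func,
    ...<5 lines>...
                    overwrite_input=overwrite_input,
                    method=method)
    r = func(a, **kwargs)
    result = _quantile(arr,
                       quantiles=q,
    ...<2 lines>...
                       out=out,
                       weights=wgt)
    slices_having_nans = np.isnan(arr[-1, ...])
                                  ~~~^^^^^^^^^
IndexError: index -1 is out of bounds for axis 0 with size 0
```

```bash
python3 -c "
from plant import manip; print(manip.sign_off())"
```

```text
the job is handed in; nothing more can be done
None
```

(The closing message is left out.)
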